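# Lay up a laminated blank on the bed

## Robot

A 7-joint arm with a two-finger parallel gripper is mounted at the origin on a cart in front of the work surface, level with it; the furniture and walls round the work are solid. World frame = base frame: x ahead of the robot, y to its left, z up, the work surface at z = 0. Lengths are in m, angles in rad, forces in N, time in s.
With the tool pointing down it reaches from about 0.4 to 0.9 m from the base axis. Payload 5.6 kg.
Tool frame: the origin (TCP) lies midway between the tips of the shut fingers; the grasp point (between the pads) lies 19 mm behind it (r.grip_point_offset is the x of the grasp point in the tool frame, in m); x points along the fingers, y is the direction in which the jaws open and shut, and the axes are right-handed (so a half turn about x gives the same grasp; the last joint's range is limited). The gripper opens to 92 mm and grips with 3 to 60 N. Pads are 20 mm wide; open, the fingers measure 128 mm over their backs; the gripper's body (75 mm by 189 mm) begins 69 mm behind the grasp point.
Start: joints at [1.057, 0.468, -0.012, 1.603, 0.006, 1.071, -0.056], TCP at [0.295, -0.579, 0.215] pointing down, gripper open.
Joint ranges: [-2.53, 2.53], [-0.31, 2.02], [-1.57, 1.55], [0.28, 2.44], [-1.29, 4.43], [0.15, 1.84], [-2.92, 2.92]. Speed limits (rad/s): [2.57, 2.57, 3.14, 3.14, 3.14, 3.14, 3.14].

## Interface

Orientations are given as a unit quaternion [x, y, z, w].
In Python, from station import r, cams gives the robot as it stands. The module is installed in compiled form; this text tells all that it offers.
- The arm moves only by the shell command python3 -m jog 'ROWS'. ROWS is JSON, a list of rows, each a list of 5 numbers: the opening in per cent of the stroke, from 0 (shut) to 100 (fully open), then the shift along the world's x, y, z in m, then the turn about the world's z in degrees. A call has 1 to 10 rows; each row shifts and turns the pose as measured when the row begins; what a row does not reach is not made up. A row lasts 1/12 s, in which the tool goes at most 41.7 mm and 7.16 degrees, less where a joint would pass 70% of its speed; a pose out of reach is approached as far as the arm can. A call is refused whole if a number of a shift passes 0.0417 or a number of a turn 7.16, either way. A call with a gripper value outside its range is refused whole. The fingers move at their own pace and stop on an object; the grip force is fixed at half the most. Time passes only in rows, so rows that do not move let the fingers close. It gives the time, the measured TCP pose, the force and the opening at its end, in the units of the state.
- r.sense(): the state, without advancing time (a new reading comes with each control period).
- cams.snapshot(name): name is "scene" or "top" or "wrist"; returns a dict with "img" (480x640x3 uint8, blue, green, red), "camera_matrix" (3x3 intrinsics, pixels), "k1" (the pictures are not rectified: a ray, as slopes to the right and down, at radius r is drawn at 1 + k1 r^2 times it, then the intrinsics apply), "extrinsics" (4x4, takes a point from camera to world coordinates). Camera axes: x right, y down, z forward; pixel columns grow to the right and rows downward; lengths in m; the calibration is good to about 2 mm. A picture is of the moment at which its call begins. There is no depth.
- r.finish_job(): hands the job in, once; it reports no verdict.
The state is a dict: "t": time; "joints": joint angles; "joint_velocities": joint speeds; "tau": joint torques, N m; "tool_pos": TCP position; "tcp_rot": TCP orientation; "contact_force": force on the tool from outside, world axes, zero at the start; "torque": the same for the moment, N m; "width": finger opening in m.
Only numpy, scipy, OpenCV 4.12 (cv2) and the standard library are available. Lean on these libraries where they do the work, as an engineer would, in place of code of your own. Each camera call takes 0.05 s, during which the arm holds its last target.

## Task

Lay up a blank for laminating: stack the three equal 160 mm slats flat on the rib of the wooden bed in one square pile, long sides flush with the rib and with each other and ends up against the end stop. Then set the pale 32 mm thick pressing block flat on top, in line with the slats and in the middle of their length. Leave the short offcut, hex key, tool holder and collet nut where they are.

Things in the scene. Friction and masses are not known exactly. Their poses are not given: they have to be found in the camera images.
- press_bed: Wooden laminating bed, screwed down, does not move; it may stand on the left or the right table. Base board 80 (x) x 204 (y) x 10 mm; on it a raised rib 45 mm wide (x from -22.5 to +22.5 mm) running from y = -80 to +82 mm, top at z = 28 mm; at the +y end an upright stop, 60 mm wide, its face at y = +82 mm, its top at z = 82 mm. Origin: centre of the base board's underside, on the table; z up. A slat butted on the stop has its centre at y = +2 mm.
- slat_a: One of three equal planed wooden slats, 45 x 160 x 12 mm. Origin: centre of its underside; x across the 45 mm width, y along the 160 mm length, z up. Lies on a table, under slat_b.
- slat_b: One of three equal planed wooden slats, 45 x 160 x 12 mm. Origin: centre of its underside; x across the 45 mm width, y along the 160 mm length, z up. Lies flat across slat_a, roughly at right angles (within 0.2 rad), on top of it (underside 12 mm above the table).
- slat_c: One of three equal planed wooden slats, 45 x 160 x 12 mm. Origin: centre of its underside; x across the 45 mm width, y along the 160 mm length, z up. Lies alone on a table, the short offcut beside it.
- press_block: Pale hardwood pressing block, 45 x 90 x 32 mm, lying flat on a table. Origin: centre of its underside; x across the 45 mm width, y along the 90 mm length, z up.
- short_offcut: Bystander: a shorter, thicker offcut 36 x 110 x 18 mm, about parallel to slat_c, some 28 mm from its long edge (on slat_c's +x side). Origin: centre of its underside; y along its length.
- allen_key: Bystander: black hex key, 34 x 107 x 8 mm, lying on the table beside the pressing block, on its +x side, some 28 mm off. Origin: centre of its underside; y along its length.
- arbor: Bystander: steel tool holder, 46 mm thick and 120 mm tall, standing on the table beyond the bed (its axis about 120 mm from the bed's centre line on the +x side). Origin: centre of its underside.
- nut: Bystander: steel collet nut, 46 mm across and 20 mm tall, lying beyond the bed (about 105 mm from its centre line, +x side). Origin: centre of its underside.
There are look-alikes about, which are no part of the job. What is shaped like the slat_b but green is not meant.

How it is judged:
At the end, for the whole second after the job is handed in: Slats flat on the rib, stacked in any order: 5 mm sideways of its centre line, ends within 8 mm of the stop, square to 0.06 rad, centres within 6 mm of each other. Block flat on top: 7 mm sideways, 12 mm of mid-length, 0.10 rad. All at rest (x of slat_a in the frame of press_bed between -0.005 and 0.005 m and y of slat_a in the frame of press_bed between -0.006 and 0.004 m and z of slat_a in the frame of press_bed between 0.026 and 0.055 m and angle between the y axis of each of slat_a, slat_b, slat_c and the y axis of press_bed, either way round below 0.06 rad and angle between each of slat_a, slat_b, slat_c, press_block's own z axis and vertical below 0.05 rad and linear speed of each of slat_a, slat_b, slat_c, press_block below 0.01 m/s and x of slat_b in the frame of press_bed between -0.005 and 0.005 m and y of slat_b in the frame of press_bed between -0.006 and 0.004 m and z of slat_b in the frame of press_bed between 0.026 and 0.055 m and x of slat_c in the frame of press_bed between -0.005 and 0.005 m and y of slat_c in the frame of press_bed between -0.006 and 0.004 m and z of slat_c in the frame of press_bed between 0.026 and 0.055 m and horizontal distance between slat_a and slat_b below 0.006 m and horizontal distance between each of slat_b, slat_a and slat_c below 0.006 m and x of press_block in the frame of press_bed between -0.007 and 0.007 m and y of press_block in the frame of press_bed between -0.014 and 0.012 m and z of press_block in the frame of press_bed between 0.061 and 0.067 m and angle between the y axis of press_block and the y axis of press_bed, either way round below 0.1 rad); the robot touches nothing.
It fails at once if the short offcut is pushed more than 20 mm from its place (distance of short_offcut from where it was at the start of the episode above 0.02 m).
It fails at once if the hex key is pushed more than 20 mm from its place (distance of allen_key from where it was at the start of the episode above 0.02 m).
It fails at once if the tool holder is pushed more than 20 mm from its place (distance of arbor from where it was at the start of the episode above 0.02 m).
It fails at once if the collet nut is pushed more than 20 mm from its place (distance of nut from where it was at the start of the episode above 0.02 m).
It also fails if it takes over 72 s, if anything falls off the work surface, if the arm or the gripper's body presses on something with over 40 N, if the wrist force passes 120 N, or if a joint passes its speed limit or range.

## Working session

There is one attempt and no reset: what is moved stays moved. The work goes in short steps, Python scripts to look and compute and a shell command to move; the robot and the scene stay as the last step left them, time stands still between calls to the robot, and variables do not carry over. Pictures are saved under pics/ and viewed, and the job is handed in when it is done.

```bash
mkdir -p pics; ls; cat > h.py <<'E'
import numpy as np, cv2
from station import r, cams
def snap(name,fn):
    s=cams.snapshot(name); cv2.imwrite('pics/'+fn+'.png',s['img'])
    np.savez('pics/'+fn+'.npz',K=s['camera_matrix'],k1=s['k1'],T=s['extrinsics']); return s
E
python3 - <<'E'
from h import *
for n in ['scene','top','wrist']:
    s=snap(n,n+'0'); print(n,s['camera_matrix'],s['k1'],s['extrinsics'])
print(r.sense(), r.grip_point_offset)
E
```

```text
pics
scene [[518.45604911   0.         313.99341297]
 [  0.         518.45604911 250.80847791]
 [  0.           0.           1.        ]] 0.01959546599385555 [[-0.79093342 -0.43199313  0.43336619 -0.18653407]
 [-0.61189032  0.56279241 -0.5557472   0.74187596]
 [-0.00381623 -0.70473161 -0.70946374  1.24687891]
 [ 0.          0.          0.          1.        ]]
top [[506.82703067   0.         320.49396473]
 [  0.         506.82703067 241.90714524]
 [  0.           0.           1.        ]] -0.04588767891720685 [[-2.03163209e-02 -9.79257047e-01  2.01600802e-01  2.63505741e-01]
 [-9.99786466e-01  2.06607199e-02 -3.95965989e-04 -1.89295311e-01]
 [-3.77746522e-03 -2.01565798e-01 -9.79467692e-01  1.52368610e+00]
 [ 0.00000000e+00  0.00000000e+00  0.00000000e+00  1.00000000e+00]]
wrist [[415.6533417    0.         322.1742301 ]
 [  0.         415.6533417  237.27764161]
 [  0.           0.           1.        ]] -0.034476479285733705 [[ 4.52913920e-01 -8.61088441e-01 -2.31075048e-01  3.60389926e-01]
 [-8.91553987e-01 -4.37636224e-01 -1.16644864e-01 -5.45324711e-01]
 [-6.85267573e-04  2.58845963e-01 -9.65918370e-01  3.84235238e-01]
 [ 0.00000000e+00  0.00000000e+00  0.00000000e+00  1.00000000e+00]]
{'t': 0.15, 'joints': array([ 1.05699935,  0.46819504, -0.01161383,  1.60338452,  0.00598896,
        1.07137503, -0.05629773]), 'joint_velocities': array([-0.00186282, -0.00074935,  0.00101783, -0.00274835,  0.00084059,
       -0.00065643, -0.00135342]), 'tau': array([-1.03620910e-04, -5.20949399e+01, -1.27610774e-02, -2.43975341e+01,
       -5.66205138e-02,  1.52395363e-02,  1.41157388e-04]), 'tool_pos': array([ 0.29459589, -0.57892574,  0.21385749]), 'tcp_rot': array([-0.68747125, -0.16534689,  0.68774972, -0.1644506 ]), 'contact_force': array([ 0.53074977,  0.91075641, -0.52718076]), 'torque': array([0.00890743, 0.03940668, 0.00427695]), 'width': 0.09220775839023358} -0.0187
```

View pics/top0.png

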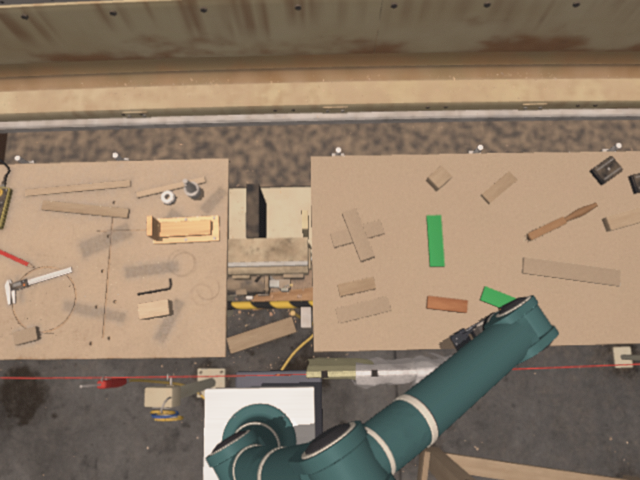

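View pics/scene0.png

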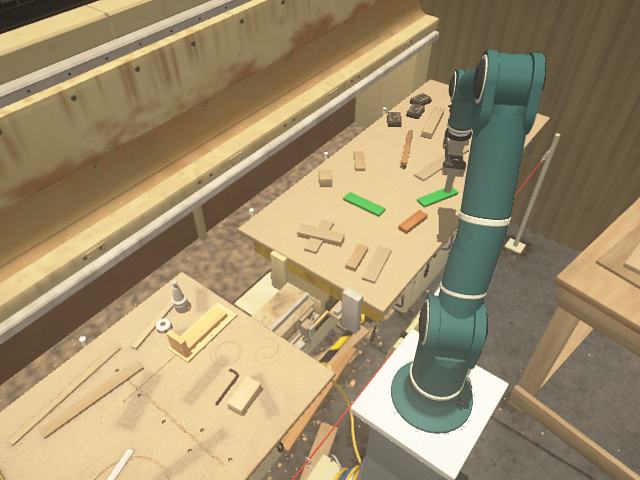

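View pics/wrist0.png

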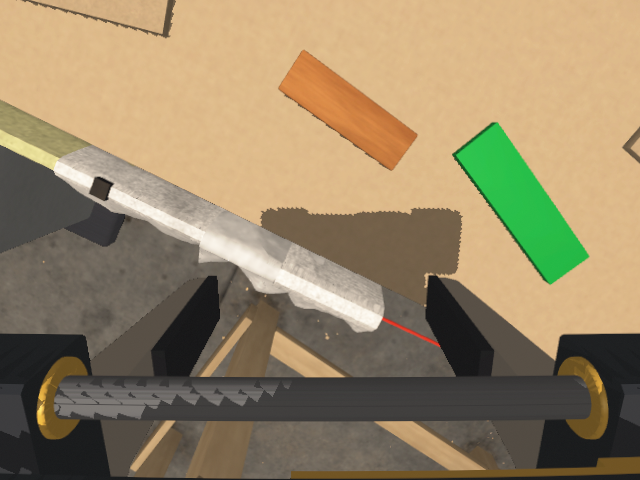

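```bash
python3 - <<'E'
import cv2
t=cv2.imread('pics/top0.png'); s=cv2.imread('pics/scene0.png')
cv2.imwrite('pics/c1.png',cv2.resize(t[190:340,310:450],None,fx=4,fy=4,interpolation=cv2.INTER_CUBIC))
cv2.imwrite('pics/c2.png',cv2.resize(t[170:330,120:235],None,fx=3.75,fy=3.75,interpolation=cv2.INTER_CUBIC))
cv2.imwrite('pics/c3.png',cv2.resize(s[200:320,280:430],None,fx=5,fy=5,interpolation=cv2.INTER_CUBIC))
cv2.imwrite('pics/c4.png',cv2.resize(s[270:420,140:290],None,fx=4,fy=4,interpolation=cv2.INTER_CUBIC))
E
```

```text
(no output)
```

View pics/c1.png

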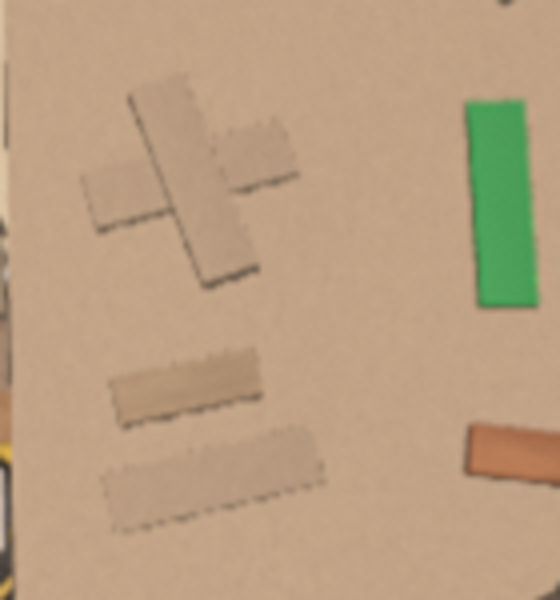

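View pics/c2.png

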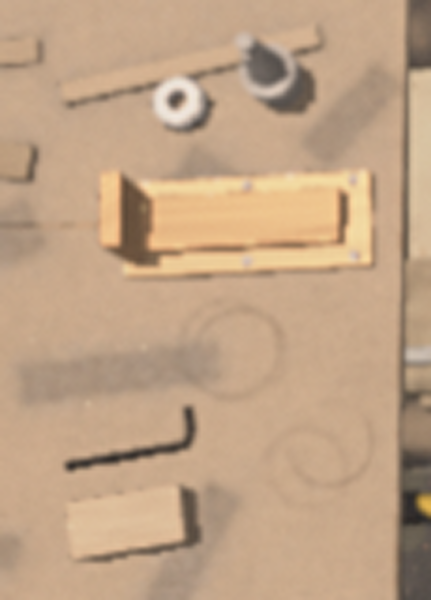

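View pics/c3.png

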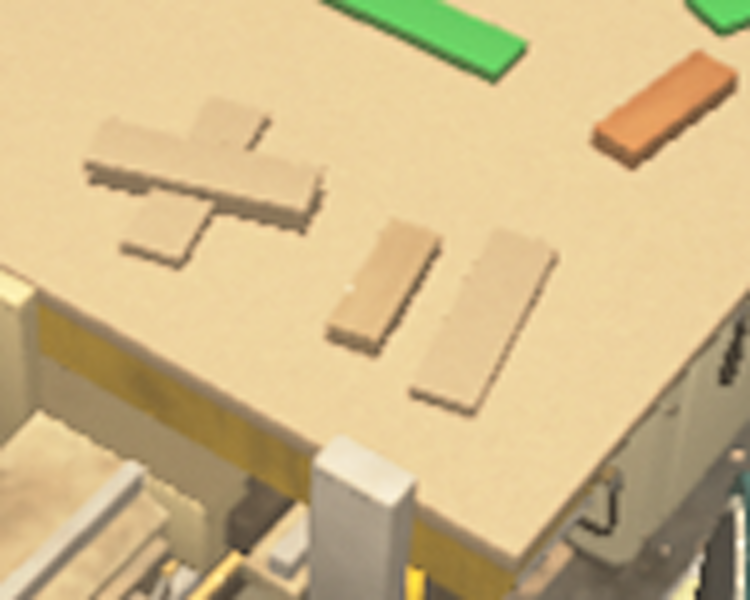

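View pics/c4.png

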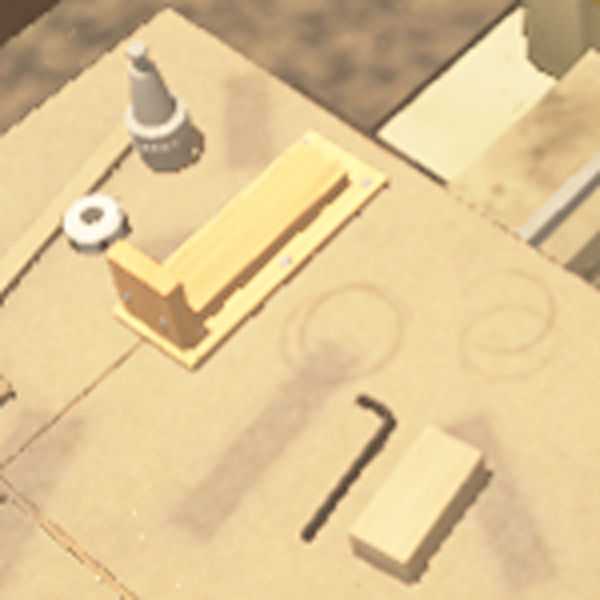

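```bash
cat >> h.py <<'E'
def ray(fn,uv):
    d=np.load('pics/'+fn+'.npz'); K=d['K'];T=d['T'];k=float(d['k1'])
    uv=np.atleast_2d(np.array(uv,float)); p=(uv-[K[0,2],K[1,2]])/[K[0,0],K[1,1]]
    q=p.copy()
    for _ in range(20): q=p/(1+k*(q**2).sum(1,keepdims=True))
    D=np.c_[q,np.ones(len(q))]@T[:3,:3].T
    return T[:3,3],D/np.linalg.norm(D,axis=1,keepdims=True)
def plane(fn,uv,z):
    o,D=ray(fn,uv); return o+D*((z-o[2])/D[:,2])[:,None]
def tri(obs):
    A=np.zeros((3,3));b=np.zeros(3);L=[]
    for fn,uv in obs:
        o,D=ray(fn,uv);D=D[0];P=np.eye(3)-np.outer(D,D);A+=P;b+=P@o;L.append((o,D))
    x=np.linalg.solve(A,b); return x,[np.linalg.norm((np.eye(3)-np.outer(D,D))@(x-o)) for o,D in L]
def crop(pts,f,ox,oy): return (np.array(pts,float)+.5)/f-.5+[ox,oy]
def proj(fn,X):
    d=np.load('pics/'+fn+'.npz'); K=d['K'];T=d['T'];k=float(d['k1'])
    X=np.atleast_2d(X);c=(X-T[:3,3])@T[:3,:3];q=c[:,:2]/c[:,2:];q=q*(1+k*(q**2).sum(1,keepdims=True))
    return q*[K[0,0],K[1,1]]+[K[0,2],K[1,2]]
E
python3 - <<'E'
from h import *
np.set_printoptions(precision=4,suppress=True)
T={'b':[(130,95),(187,73),(259,267),(206,287)],'a':[(80,175),(280,118),(298,176),(97,229)],'c':[(103,473),(306,425),(325,484),(118,529)],'off':[(110,380),(257,348),(262,396),(122,425)]}
S={'b':[(85,165),(108,118),(323,172),(306,218)],'a':[(120,248),(212,97),(272,120),(180,268)],'c':[(410,390),(497,230),(557,252),(472,413)],'off':[(326,330),(392,220),(440,240),(376,347)]}
T2={'blk':[(67,502),(180,485),(186,544),(77,557)],'rib':[(150,195),(338,189),(340,242),(150,250)],'base':[(372,172),(373,266),(123,274)]}
S2={'blk':[(352,540),(430,427),(488,462),(410,572)],'rib':[(165,262),(308,140),(350,178),(205,308)],'base':[(312,131),(387,182),(192,368)]}
for TT,SS,ta,sa,in [(T,S,(4,310,190),(5,280,200)),(T2,S2,(3.75,120,170),(4,140,270))]:
  for k in TT:
    t=crop(TT[k],*ta); s=crop(SS[k],*sa)
    P=np.array([tri([('top0',a),('scene0',b)])[0] for a,b in zip(t,s)])
    z={'a':.012,'b':.024,'c':.012,'blk':.032,'rib':.028,'base':.010,'off':.018}[k]
    Q=plane('top0',t,z); W=plane('scene0',s,z)
    print(k,'tri mean',P.mean(0),'z',P[:,2]); print('  top',Q.mean(0)[:2],'scene',W.mean(0)[:2])
    print('  top edges',np.linalg.norm(np.diff(Q,axis=0),axis=1), 'yaw',[np.degrees(np.arctan2(*(Q[(i+1)%len(Q)]-Q[i])[1::-1])) for i in range(len(Q))])
    print('  scene edges',np.linalg.norm(np.diff(W,axis=0),axis=1), 'yaw',[np.degrees(np.arctan2(*(W[(i+1)%len(W)]-W[i])[1::-1])) for i in range(len(W))])
E
```

```text
b tri mean [ 0.5968 -0.3045  0.0168] z [0.0162 0.0199 0.0181 0.0131]
  top [ 0.5926 -0.3053] scene [ 0.5951 -0.2974]
  top edges [0.0471 0.1595 0.0428] yaw [np.float64(-69.52719289829002), np.float64(-162.17510436267173), np.float64(109.58624919095674), np.float64(19.36679223335818)]
  scene edges [0.0504 0.1588 0.0471] yaw [np.float64(-69.59763791755144), np.float64(-162.8570601032706), np.float64(111.28994415412598), np.float64(18.366594481453713)]
a tri mean [ 0.6026 -0.3015  0.0034] z [ 0.003   0.0087  0.0019 -0.0001]
  top [ 0.5994 -0.3016] scene [ 0.5987 -0.2939]
  top edges [0.1603 0.0474 0.1592] yaw [np.float64(-74.94268841637403), np.float64(-165.65422889156451), np.float64(103.8090668993119), np.float64(15.722261847826163)]
  scene edges [0.1651 0.0489 0.1607] yaw [np.float64(-74.93537743909114), np.float64(-172.5305920784673), np.float64(103.69161409432526), np.float64(12.462502160949388)]
c tri mean [ 0.3709 -0.3112  0.0049] z [0.0039 0.0099 0.0047 0.0011]
  top [ 0.3687 -0.3117] scene [ 0.3696 -0.3045]
  top edges [0.1557 0.0457 0.1572] yaw [np.float64(-78.00040827780214
[... 1283 characters left out ...]
]
  top edges [0.154  0.0443 0.1547] yaw [np.float64(-89.40761239884428), np.float64(-176.50111754192548), np.float64(91.22427742870822), np.float64(2.56037651495703)]
  scene edges [0.1409 0.0508 0.1438] yaw [np.float64(-90.47096269719518), np.float64(172.5617579244994), np.float64(90.08432518773843), np.float64(-10.43251273320783)]
base tri mean [0.6144 0.1919 0.0035] z [0.0043 0.0007 0.0056]
  top [0.6114 0.1894] scene [0.612  0.1955]
  top edges [0.0793 0.2055] yaw [np.float64(-178.22246420957967), np.float64(90.65096519239668), np.float64(-68.11903273362475)]
  scene edges [0.0796 0.1997] yaw [np.float64(179.55283895893123), np.float64(91.52865135744129), np.float64(-67.01749812467546)]
```

The meant items, in top-picture pixels, are these:
- slat_b crosses slat_a at (357,234).
- slat_c is at (362,310), with the thicker offcut at (356,287) beside it.
- The bed is at (183,229) and the block at (154,309).
- The green pieces at (435,241) and (500,298) and the orange piece are decoys. slat_b is plain wood, and the enlarged crop confirms it.

The two fixed cameras differ by about 7 mm, so I'll refine with the wrist camera.

```bash
python3 -m jog '[[100,0.027,0.033,0.006,-1],[100,0.027,0.033,0.006,-1],[100,0.027,0.033,0.006,-1],[100,0.027,0.033,0.006,-1],[100,0.027,0.033,0.006,-1],[100,0.027,0.033,0.006,-1],[100,0.027,0.033,0,-1],[100,0.027,0.033,0,-1],[100,0,0,0,0]]'
python3 - <<'E'
from h import *
s=snap('wrist','w1'); print(r.sense()['tool_pos'],s['extrinsics'])
E
```

```text
t: 0.9
tool_pos: [0.5016, -0.3143, 0.247]
tcp_rot: [-0.697, -0.112, 0.7, -0.108]
contact_force: [0.1, 1.4, -0.3]
width: 0.0922
[ 0.49917188 -0.31771345  0.24682332] [[ 0.30711793 -0.91796028 -0.25105278  0.57263507]
 [-0.95165192 -0.29792361 -0.07483415 -0.29204596]
 [-0.00609977  0.26189777 -0.96507635  0.41725534]
 [ 0.          0.          0.          1.        ]]
```

View pics/w1.png

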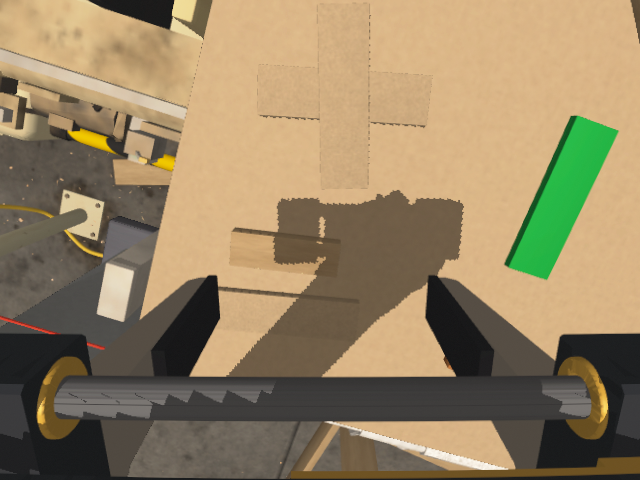

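```bash
cat > f.py <<'E'
from h import *
from scipy.optimize import least_squares
np.set_printoptions(precision=4,suppress=True)
def fit(fn,pts,z,w,l):
    """rectangle corner fit, any order starting so that pts0->pts1 is long or short edge"""
    Q=plane(fn,pts,z)[:,:2]; c=Q.mean(0)
    e0=Q[1]-Q[0]
    if np.linalg.norm(e0)<np.linalg.norm(Q[2]-Q[1]): Q=np.roll(Q,-1,axis=0)
    d=(Q[1]-Q[0])+(Q[2]-Q[3]); th=np.arctan2(d[1],d[0])
    el=[np.linalg.norm(Q[(i+1)%4]-Q[i])*1e3 for i in range(4)]
    print(fn,'centre',c,'long yaw deg %.2f'%np.degrees(th),'edges mm',np.round(el,1))
    return c,th
E
python3 - <<'E'
from f import *
fit('w1',[(318,3),(369,3),(369,188),(320.5,188)],.024,.045,.16)
fit('w1',[(258,65),(433,74),(426,125),(260,115)],.012,.045,.16)
# height of b via w1 & scene/top centre
t=crop([(130,95),(187,73),(259,267),(206,287)],4,310,190)
w=[(318,3),(369,3),(369,188),(320.5,188)]
print(plane('w1',w,.024))
for z in (.012,.018,.024,.03):
  print(z,[np.round(plane(f,p,z).mean(0)[:2]*1e3,1) for f,p in (('w1',w),('top0',t),('scene0',crop([(85,165),(108,118),(323,172),(306,218)],5,280,200)))])
print(r.sense()['tool_pos'])
E
```

```text
w1 centre [ 0.5987 -0.302 ] long yaw deg -160.99 edges mm [159.9  46.1 159.9  43.8]
w1 centre [ 0.6038 -0.3011] long yaw deg -75.12 edges mm [160.6  45.7 156.7  44.2]
[[ 0.6676 -0.2551  0.024 ]
 [ 0.6811 -0.2968  0.024 ]
 [ 0.5302 -0.35    0.024 ]
 [ 0.516  -0.3061  0.024 ]]
0.012 [array([ 599.5, -302.3]), array([ 595.3, -306.2]), array([ 602.8, -307.6])]
0.018 [array([ 599.1, -302.1]), array([ 594. , -305.7]), array([ 599. , -302.5])]
0.024 [array([ 598.7, -302. ]), array([ 592.6, -305.3]), array([ 595.1, -297.4])]
0.03 [array([ 598.3, -301.8]), array([ 591.3, -304.8]), array([ 591.3, -292.3])]
[ 0.4992 -0.3177  0.2468]
```

```bash
python3 -m jog '[[100,0.025,0.004,-0.03,1],[100,0.025,0.004,-0.03,0],[100,0.025,0.004,-0.03,0],[100,0.02,0.004,-0.03,0],[100,0,0,-0.03,0],[100,0,0,-0.015,0],[100,0,0,0,0]]'
python3 - <<'E'
from f import *
s=snap('wrist','w2'); q=r.sense(); print(q['tool_pos'],q['t'],np.degrees(np.arctan2(s['extrinsics'][1,0],s['extrinsics'][0,0])))
E
```

```text
t: 1.53
tool_pos: [0.5938, -0.3088, 0.0765]
tcp_rot: [-0.696, -0.112, 0.7, -0.115]
contact_force: [-0.8, 0.7, -0.2]
width: 0.0916
[ 0.5937 -0.3095  0.0777] 1.5833 -71.52842013884279
```

View pics/w2.png

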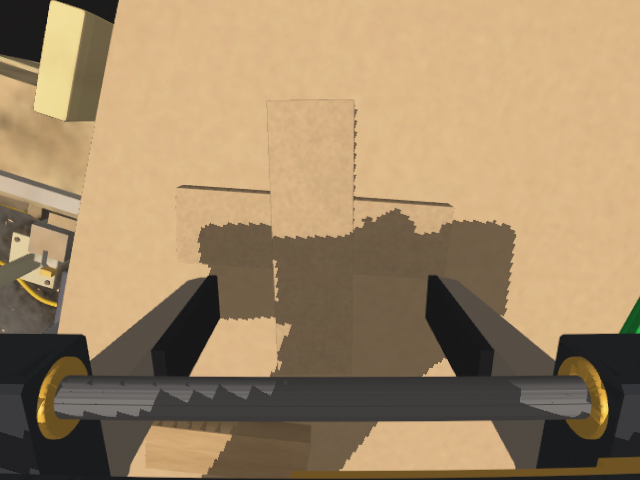

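```bash
python3 - <<'E'
from f import *
for a,b in [((318,3),(267,100)),((369,3),(355,99))]:
    print(tri([('w1',a),('w2',b)]))
P=plane('w2',[(267,100),(355,99),(274,220),(354,220)],.024); print(P)
print('mid far',P[:2].mean(0),'mid side',P[2:].mean(0), 'target c', P[:2].mean(0)[:2]-.08*np.array([np.cos(np.radians(19)),np.sin(np.radians(19))]))
print('slat a', plane('w2',[(178,187),(453,206)],.012))
E
```

```text
(array([ 0.6668, -0.2552,  0.0273]), [np.float64(0.00023353702184559228), np.float64(0.00023353702184567964)])
(array([ 0.6817, -0.297 ,  0.0217]), [np.float64(0.00017426118216067266), np.float64(0.0001742611821607197)])
[[ 0.6669 -0.2545  0.024 ]
 [ 0.6816 -0.297   0.024 ]
 [ 0.6078 -0.2761  0.024 ]
 [ 0.6217 -0.3178  0.024 ]]
mid far [ 0.6743 -0.2758  0.024 ] mid side [ 0.6148 -0.2969  0.024 ] target c [ 0.5986 -0.3018]
slat a [[ 0.6059 -0.2183  0.012 ]
 [ 0.6452 -0.371   0.012 ]]
```

Two wrist views put slat_b's top at 24.5 mm, which agrees with the text, and its centre at (0.5985, -0.302). Descending.

```bash
python3 -m jog '[[100,0.005,0.0065,-0.02,0.5],[100,0,0,-0.02,0],[100,0,0,-0.01,0],[100,0,0,0,0]]'
```

```text
t: 1.92
tool_pos: [0.5994, -0.3092, 0.0319]
tcp_rot: [-0.697, -0.111, 0.698, -0.119]
contact_force: [-0.4, -0.5, 0.3]
width: 0.092
```

```bash
python3 -m jog '[[100,0,0.007,-0.008,0],[100,0,0,-0.008,0],[100,0,0,0,0],[100,0,0,0,0]]'
```

```text
t: 2.25
tool_pos: [0.6008, -0.3046, 0.0195]
tcp_rot: [0.699, 0.108, -0.697, 0.119]
contact_force: [0.4, 0.3, -0.1]
width: 0.0916
```

```bash
python3 -m jog '[[100,-0.002,0.002,-0.005,0],[100,0,0,0,0]]'; python3 -m jog '[[40,0,0,0,0],[40,0,0,0,0],[0,0,0,0,0],[0,0,0,0,0],[0,0,0,0,0],[0,0,0,0,0]]'
```

```text
t: 2.42
tool_pos: [0.5993, -0.3028, 0.0154]
tcp_rot: [0.7, 0.108, -0.696, 0.12]
contact_force: [-0.0, 0.1, 0.9]
width: 0.0923
t: 2.92
tool_pos: [0.6, -0.3032, 0.0165]
tcp_rot: [0.7, 0.108, -0.696, 0.12]
contact_force: [-0.2, -0.4, 0.5]
width: 0.054
```

```bash
python3 -m jog '[[0,0,0,-0.0015,0],[0,0,0,0,0],[0,0,0,0,0],[0,0,0,0,0],[0,0,0,0,0]]'
```

```text
t: 3.33
tool_pos: [0.6001, -0.3031, 0.015]
tcp_rot: [0.7, 0.108, -0.696, 0.12]
contact_force: [0.0, 0.1, 0.9]
width: 0.0447
```

```bash
python3 -m jog '[[0,0,0,0.02,0],[0,0,0,0.035,0],[0,0,0.01,0.04,4],[0,0,0.02,0.04,7],[0,0,0.03,0.04,7],[0,0,0.035,0.03,7],[0,0,0.035,0.02,7],[0,0,0.035,0.01,7],[0,0,0.035,0,7],[0,0,0.035,0,7]]'
```

```text
t: 4.17
tool_pos: [0.5927, -0.0779, 0.2473]
tcp_rot: [0.572, 0.407, -0.569, 0.428]
contact_force: [0.9, -0.1, -0.7]
width: 0.0446
```

```bash
python3 -m jog '[[0,0,0.035,0,7],[0,0,0.035,0,7],[0,0,0.035,0,5],[0,0,0.035,0,0],[0,0,0.035,0,0],[0,0,0.035,0,0],[0,0,0,0,0],[0,0,0,0,0]]'
python3 - <<'E'
from f import *
s=snap('wrist','w3'); q=r.sense(); print(q['tool_pos'],q['t'],q['width'],q['joints'],np.degrees(np.arctan2(s['extrinsics'][1,0],s['extrinsics'][0,0])))
E
```

```text
t: 4.83
tool_pos: [0.5886, 0.1514, 0.2495]
tcp_rot: [0.491, 0.503, -0.481, 0.523]
contact_force: [0.5, -0.4, -0.0]
width: 0.0446
[0.5882 0.1523 0.2497] 4.8833 0.04481759168355066 [ 0.0819  0.4063 -0.5225  1.6701  0.2447  1.1018 -0.4572] 3.065376235709352
```

View pics/w3.png

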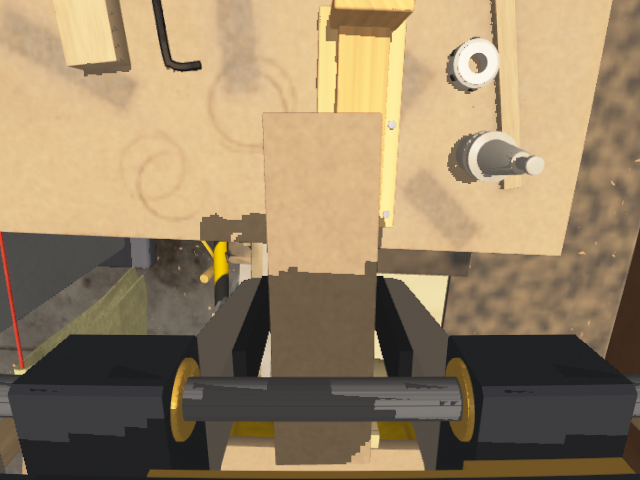

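```bash
python3 - <<'E'
import cv2
t=cv2.imread('pics/w3.png')
cv2.imwrite('pics/c5.png',cv2.resize(t[0:240,300:440],None,fx=2.5*1,fy=2.5,interpolation=cv2.INTER_CUBIC))
cv2.imwrite('pics/c6.png',cv2.resize(t[0:130,300:440],None,fx=4.5,fy=4.5,interpolation=cv2.INTER_CUBIC))
E
```

```text
(no output)
```

View pics/c6.png

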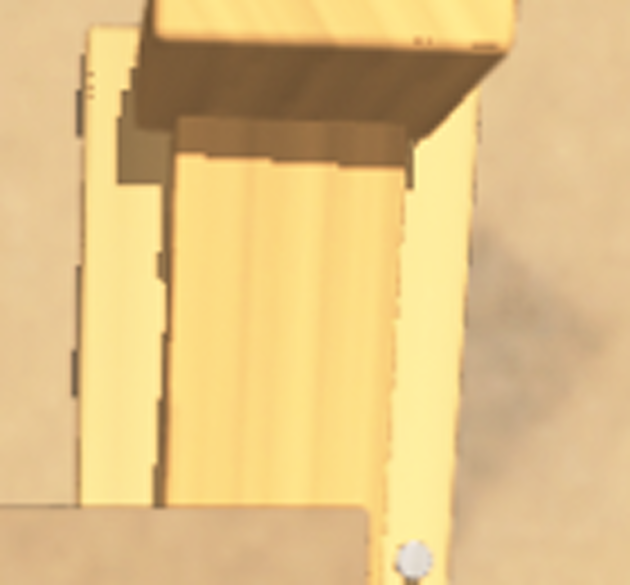

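View pics/c5.png

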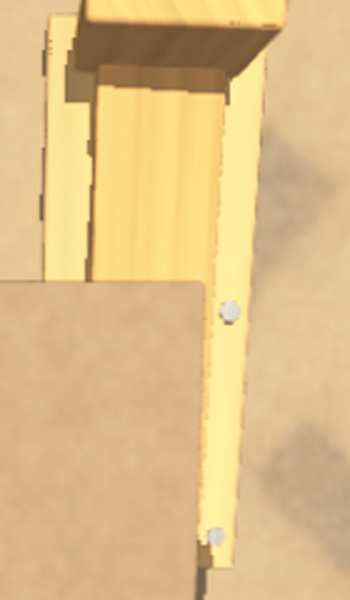

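```bash
python3 - <<'E'
from f import *
c=lambda p:crop(p,4.5,300,0)
rl=plane('w3',c([(178,122),(165,506)]),.028); rr=plane('w3',c([(406,125),(387,480)]),.028)
bl=plane('w3',c([(88,27),(79,506)]),.010); br=plane('w3',c([(478,100),(447,585)]),.010)
st=plane('w3',c([(178,118),(406,125)]),.028)
for n,e in [('rl',rl),('rr',rr),('bl',bl),('br',br),('stop',st)]:
    d=e[1]-e[0]; print(n,e[:,:2].ravel(),'yaw',np.degrees(np.arctan2(d[1],d[0])))
def xat(e,y): return np.interp(0,[0,1],[0,0])+e[0,0]+(e[1,0]-e[0,0])*(y-e[0,1])/(e[1,1]-e[0,1])
for y in (.2,.25): print(y,[round(xat(e,y),4) for e in(rl,rr,bl,br)])
s=plane('w3',[(263,113),(382,112.5),(378,272),(271,270)],.2497+.009); print('slat',s)
b=plane('w3',crop([(232,568)],2.5,300,0),.010);print('base -y corner',b)
E
```

```text
rl [0.6026 0.3067 0.6045 0.2355] yaw -88.4756172554419
rr [0.6467 0.3089 0.6489 0.243 ] yaw -88.02134689797793
bl [0.5847 0.3267 0.5876 0.2349] yaw -88.2140663879262
br [0.6638 0.3183 0.6669 0.223 ] yaw -88.13604957269334
stop [0.6026 0.3074 0.6467 0.3089] yaw 1.988900660301882
0.2 [np.float64(0.6055), np.float64(0.6504), np.float64(0.5887), np.float64(0.6677)]
0.25 [np.float64(0.6042), np.float64(0.6487), np.float64(0.5871), np.float64(0.6661)]
slat [[0.5632 0.2283 0.2587]
 [0.6074 0.2309 0.2587]
 [0.6115 0.1678 0.2587]
 [0.5675 0.1668 0.2587]]
base -y corner [[0.6702 0.1265 0.01  ]]
```

```bash
python3 -m jog '[[0,0.013,0.016,-0.02,-0.8],[0,0.013,0.016,-0.03,-0.8],[0,0.011,0.016,-0.03,0],[0,0,0.01,-0.03,0],[0,0,0,-0.03,0],[0,0,0,-0.01,0],[0,0,0,0,0],[0,0,0,0,0]]'
python3 - <<'E'
from f import *
s=snap('wrist','w4'); q=r.sense(); print(q['tool_pos'],q['t'],q['width'],np.degrees(np.arctan2(s['extrinsics'][1,0],s['extrinsics'][0,0])))
E
```

```text
t: 5.55
tool_pos: [0.631, 0.1991, 0.0958]
tcp_rot: [0.503, 0.489, -0.493, 0.515]
contact_force: [-0.0, -0.3, -0.2]
width: 0.0445
[0.6313 0.199  0.0963] 5.6 0.04463436582187298 0.4756139496288724
```

View pics/w4.png

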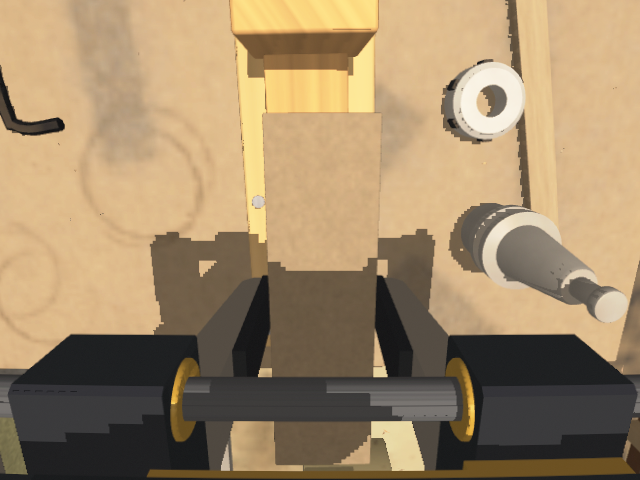

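```bash
python3 - <<'E'
import cv2
t=cv2.imread('pics/w4.png')
cv2.imwrite('pics/c7.png',cv2.resize(t[0:130,225:400],None,fx=4.5,fy=4.5,interpolation=cv2.INTER_CUBIC))
E
```

```text
(no output)
```

View pics/c7.png

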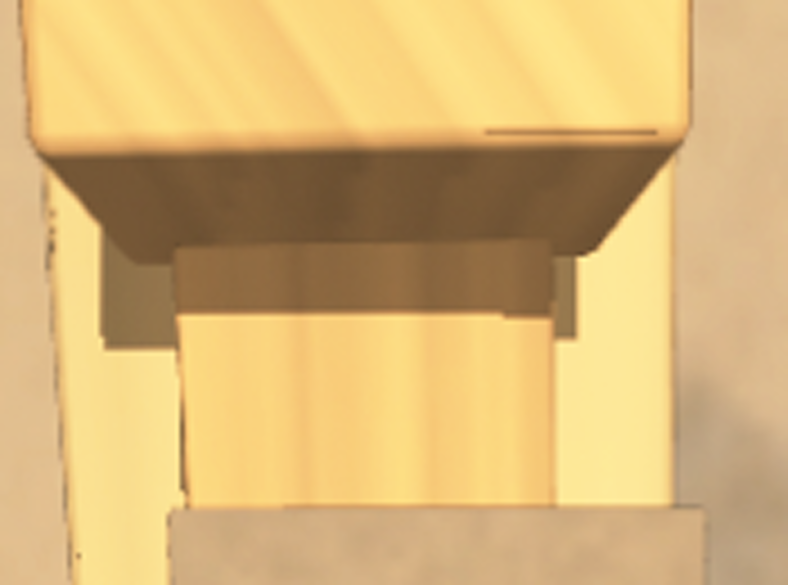

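```bash
python3 - <<'E'
from f import *
c=lambda p:crop(p,4.5,225,0)
rl=plane('w4',c([(174,247),(188,505)]),.028); rr=plane('w4',c([(551,240),(554,505)]),.028)
print('rib',rl[:,:2],rr[:,:2])
print('stopline mid',(rl[0]+rr[0])/2)
br=plane('w4',c([(674,170),(674,505)]),.010); bl=plane('w4',c([(48,180),(74,580)]),.010); print(bl[:,:2],br[:,:2])
st=plane('w4',c([(40,153),(680,143)]),.082); print('stop top edge',st)
s=plane('w4',[(263,113),(382,113),(378,271),(271,271)],.0963+.009)
d1=s[0]-s[3];d2=s[1]-s[2];print('slat',s[:,:2],np.degrees([np.arctan2(d1[1],d1[0]),np.arctan2(d2[1],d2[0])]))
E
```

```text
rib [[0.6024 0.308 ]
 [0.6033 0.2788]] [[0.6467 0.3093]
 [0.6478 0.2791]]
stopline mid [0.6245 0.3086 0.028 ]
[[0.5851 0.3182]
 [0.5864 0.2695]] [[0.6637 0.3204]
 [0.6653 0.2796]]
stop top edge [[0.5958 0.3083 0.082 ]
 [0.6533 0.3099 0.082 ]]
slat [[0.6091 0.2772]
 [0.6531 0.2776]
 [0.6544 0.2152]
 [0.6106 0.2154]] [91.3084 91.1798]
```

```bash
python3 -m jog '[[0,-0.0055,0.008,-0.02,0.6],[0,0,0.008,-0.02,0],[0,0,0.006,-0.012,0],[0,0,0,0,0],[0,0,0,0,0]]'
python3 - <<'E'
from f import *
q=r.sense(); print(q['tool_pos']); s=cams.snapshot('wrist'); print(np.degrees(np.arctan2(s['extrinsics'][1,0],s['extrinsics'][0,0])))
E
```

```text
t: 6.02
tool_pos: [0.6337, 0.2193, 0.054]
tcp_rot: [0.507, 0.486, -0.486, 0.52]
contact_force: [0.1, -0.5, -0.1]
width: 0.0444
[0.6337 0.2193 0.054 ]
0.6583676281495362
```

```bash
python3 -m jog '[[0,-0.006,0,-0.004,0.5],[0,-0.004,0,-0.004,0.4],[0,0,0,0,0],[0,0,0,0,0]]'
python3 - <<'E'
from f import *
q=r.sense(); print(q['tool_pos']); s=cams.snapshot('wrist'); print(np.degrees(np.arctan2(s['extrinsics'][1,0],s['extrinsics'][0,0])))
E
```

```text
t: 6.4
tool_pos: [0.625, 0.2186, 0.0496]
tcp_rot: [0.505, 0.489, -0.481, 0.524]
contact_force: [0.7, 0.3, 0.0]
width: 0.0447
[0.625  0.2186 0.0496]
1.5512915572163444
```

```bash
python3 -m jog '[[0,0.001,0.001,-0.007,0],[0,0,0.001,-0.007,0],[0,0,0,0,0],[0,0,0,0,0]]'
python3 - <<'E'
from f import *
s=snap('wrist','w5'); print(np.degrees(np.arctan2(s['extrinsics'][1,0],s['extrinsics'][0,0])))
t=s['img']
cv2.imwrite('pics/c8.png',cv2.resize(t[0:300,200:440],None,fx=2.5,fy=2,interpolation=cv2.INTER_CUBIC))
E
```

```text
t: 6.78
tool_pos: [0.6267, 0.2205, 0.0345]
tcp_rot: [0.505, 0.488, -0.481, 0.524]
contact_force: [0.7, 0.1, -0.1]
width: 0.0448
1.51053811143515
```

View pics/c8.png

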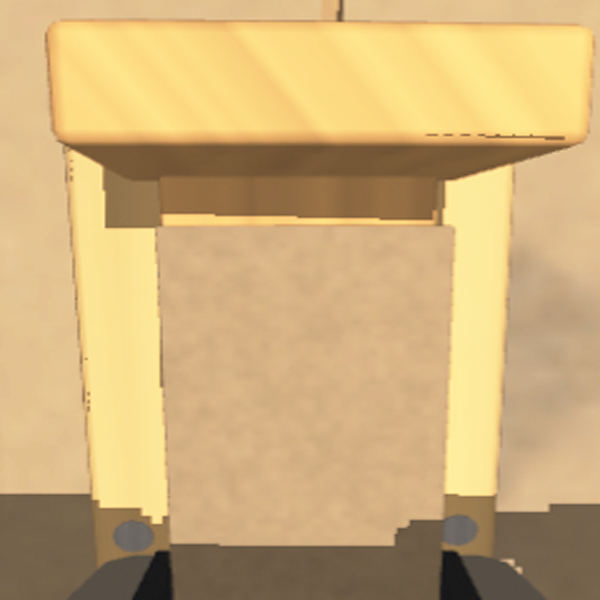

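```bash
python3 -m jog '[[0,-0.001,0.004,-0.001,0.2],[0,0,0.004,-0.001,0],[0,0,0.002,0,0],[0,0,0,0,0],[0,0,0,0,0]]'
```

```text
t: 7.25
tool_pos: [0.6259, 0.2305, 0.0326]
tcp_rot: [0.504, 0.489, -0.48, 0.526]
contact_force: [-0.5, -2.8, 1.0]
width: 0.0444
```

```bash
python3 -m jog '[[0,0,0,-0.002,0],[0,0,0,0,0],[0,0,0,0,0]]'; python3 -m jog '[[15,0,0,0,0],[30,0,0,0,0],[70,0,0,0,0],[70,0,0,0,0],[70,0,0,0,0]]'
python3 - <<'E'
from f import *
s=snap('wrist','w6'); print(np.degrees(np.arctan2(s['extrinsics'][1,0],s['extrinsics'][0,0])))
t=s['img']
cv2.imwrite('pics/c9.png',cv2.resize(t[0:300,200:440],None,fx=2.5,fy=2,interpolation=cv2.INTER_CUBIC))
E
```

```text
t: 7.5
tool_pos: [0.626, 0.2305, 0.0325]
tcp_rot: [0.504, 0.488, -0.48, 0.526]
contact_force: [-1.0, -0.1, 1.2]
width: 0.0447
t: 7.92
tool_pos: [0.6262, 0.2313, 0.0321]
tcp_rot: [0.505, 0.489, -0.48, 0.526]
contact_force: [0.1, -0.1, 0.1]
width: 0.0627
1.699174636983306
```

View pics/c9.png

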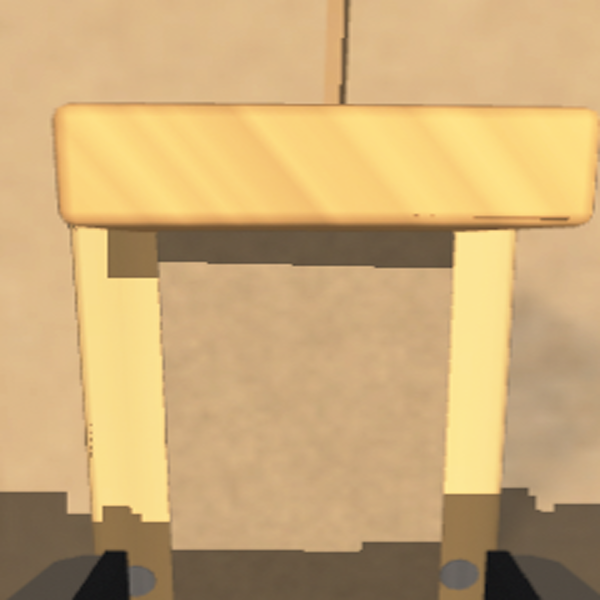

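```bash
python3 -m jog '[[80,0,0,0.02,0],[90,0,0,0.04,0],[100,0,0,0.04,0],[100,0,-0.02,0.04,0],[100,-0.003,-0.035,0.04,2],[100,-0.003,-0.038,0.03,2],[100,-0.003,-0.038,0.01,2],[100,-0.003,-0.038,0,2],[100,-0.003,-0.038,0,2],[100,-0.003,-0.038,0,2]]'
```

```text
t: 8.8
tool_pos: [0.6038, 0.0042, 0.247]
tcp_rot: [0.443, 0.546, -0.412, 0.58]
contact_force: [1.4, -0.3, -0.7]
width: 0.0922
```

```bash
python3 -m jog '[[100,-0.003,-0.038,0,1],[100,-0.003,-0.038,0,0],[100,-0.003,-0.038,0,0],[100,-0.003,-0.038,0,0],[100,-0.003,-0.038,0,0],[100,-0.003,-0.038,0,0],[100,-0.003,-0.03,0,0],[100,0,0,0,0],[100,0,0,0,0]]'
python3 - <<'E'
from f import *
s=snap('wrist','w7'); q=r.sense(); print(q['tool_pos'],q['t'],np.degrees(np.arctan2(s['extrinsics'][1,0],s['extrinsics'][0,0])))
E
```

```text
t: 9.55
tool_pos: [0.5773, -0.2785, 0.2486]
tcp_rot: [0.44, 0.545, -0.41, 0.584]
contact_force: [0.1, 1.1, -0.2]
width: 0.0922
[ 0.577  -0.2792  0.2485] 9.6 15.97411272796808
```

View pics/w7.png

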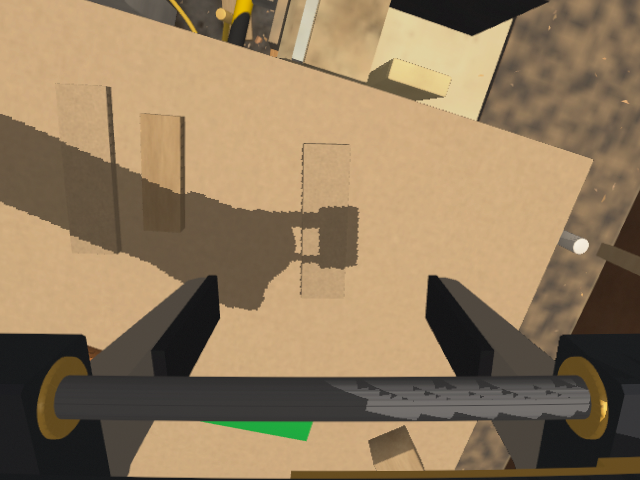

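```bash
python3 - <<'E'
import cv2
t=cv2.imread('pics/w7.png')
a=cv2.resize(t[130:310,285:365],None,fx=3.3,fy=3.3,interpolation=cv2.INTER_CUBIC)
b=cv2.resize(t[70:265,45:200],None,fx=3,fy=3,interpolation=cv2.INTER_CUBIC)
import numpy as np
h=max(a.shape[0],b.shape[0]); z=np.zeros((h,a.shape[1]+b.shape[1],3),np.uint8); z[:a.shape[0],:a.shape[1]]=a; z[:b.shape[0],a.shape[1]:]=b
print(a.shape,b.shape); cv2.imwrite('pics/c10.png',cv2.convertScaleAbs(z,alpha=1.3,beta=0))
E
```

```text
(594, 264, 3) (585, 465, 3)
```

View pics/c10.png

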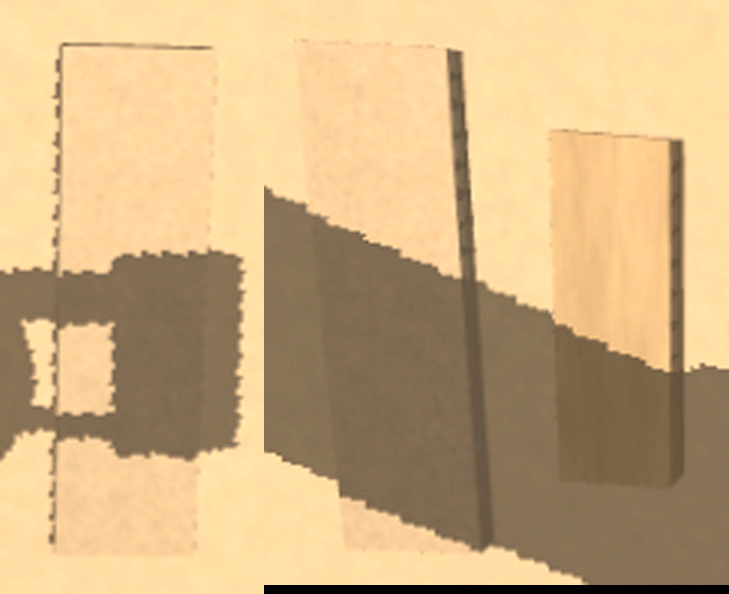

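```bash
python3 - <<'E'
from f import *
A=crop([(61,44),(213,47),(197,556),(53,552)],3.3,285,130)
C=crop([(31,40),(183,48),(216,550),(83,548)],3,45,70)
O=crop([(287,131),(405,140),(405,486),(296,481)],3,45,70)
fit('w7',A,.012,0,0);fit('w7',C,.012,0,0);fit('w7',O,.018,0,0)
print(plane('w7',A,.012)[:,:2],plane('w7',C,.012)[:,:2])
# height check a: corners seen in w2 vs w7
for a,b in [((453,206),A[3]),((178,187),A[0]),((178,187),A[1]),((453,206),A[2])]: print(tri([('w2',a),('w7',b)]))
print(proj('w2',np.c_[plane('w7',A,.012)]))
E
```

```text
w7 centre [ 0.6035 -0.2998] long yaw deg -75.26 edges mm [161.   46.6 159.3  44.2]
w7 centre [ 0.3718 -0.3093] long yaw deg -77.65 edges mm [158.9  43.6 160.   44.8]
w7 centre [ 0.4401 -0.292 ] long yaw deg -79.12 edges mm [109.1  34.9 109.7  35.1]
[[ 0.5617 -0.228 ]
 [ 0.6045 -0.2168]
 [ 0.6466 -0.3722]
 [ 0.6011 -0.3823]] [[ 0.3328 -0.2363]
 [ 0.3766 -0.2266]
 [ 0.41   -0.382 ]
 [ 0.3677 -0.3924]]
(array([ 0.6275, -0.4483, -0.1674]), [np.float64(0.010558118532553751), np.float64(0.010558118532553642)])
(array([ 0.5785, -0.2174, -0.0377]), [np.float64(0.019846557409431587), np.float64(0.019846557409431812)])
(array([ 0.605 , -0.217 ,  0.0079]), [np.float64(0.00016147700047717541), np.float64(0.00016147700047729714)])
(array([ 0.6455, -0.3699,  0.0163]), [np.float64(0.0004997434868365985), np.float64(0.0004997434868365857)])
[[176.8183 262.148 ]
 [174.848  188.5517]
 [455.855  204.4706]
 [441.3695 279.9024]]
```

```bash
python3 -m jog '[[100,0.009,-0.007,-0.03,-0.6],[100,0.009,-0.007,-0.035,-0.6],[100,0.0085,-0.007,-0.035,0],[100,0,0,-0.035,0],[100,0,0,-0.035,0],[100,0,0,-0.02,0],[100,0,0,0,0],[100,0,0,0,0]]'
python3 - <<'E'
from f import *
s=cams.snapshot('wrist'); q=r.sense(); print(q['tool_pos'],q['t'],np.degrees(np.arctan2(s['extrinsics'][1,0],s['extrinsics'][0,0])))
E
```

```text
t: 10.27
tool_pos: [0.611, -0.2854, 0.056]
tcp_rot: [0.444, 0.541, -0.409, 0.586]
contact_force: [0.6, 0.7, -0.4]
width: 0.0922
[ 0.6111 -0.2851  0.0563] 10.3167 15.73250054189796
```

```bash
python3 -m jog '[[100,-0.003,-0.006,-0.016,-0.6],[100,-0.003,-0.006,-0.016,-0.5],[100,-0.002,-0.004,-0.01,0],[100,0,0,0,0],[100,0,0,0,0]]'
```

```text
t: 10.73
tool_pos: [0.6109, -0.3001, 0.0243]
tcp_rot: [0.45, 0.532, -0.411, 0.588]
contact_force: [0.7, 0.2, 0.9]
width: 0.0919
```

```bash
python3 -m jog '[[100,-0.005,0,-0.009,0],[100,-0.003,0,-0.007,0],[100,0,0,0,0],[100,0,0,0,0]]'
```

```text
t: 11.07
tool_pos: [0.6048, -0.3001, 0.0113]
tcp_rot: [0.45, 0.53, -0.41, 0.59]
contact_force: [-0.1, 0.5, 0.3]
width: 0.0919
```

```bash
python3 -m jog '[[60,0,0,-0.005,0],[40,0,0,-0.003,0],[0,0,0,0,0],[0,0,0,0,0],[0,0,0,0,0],[0,0,0,0,0],[0,0,0,0,0],[0,0,0,0,0]]'
python3 - <<'E'
from f import *
from scipy.spatial.transform import Rotation as R
print(R.from_quat(r.sense()['tcp_rot']).as_matrix())
E
```

```text
t: 11.73
tool_pos: [0.6023, -0.3014, 0.0042]
tcp_rot: [0.448, 0.531, -0.413, 0.589]
contact_force: [-1.2, -0.7, 2.7]
width: 0.0446
[[ 0.0954  0.962   0.256 ]
 [-0.0099  0.2581 -0.9661]
 [-0.9954  0.0896  0.0342]]
```

```bash
python3 - <<'E'
from f import *
from scipy.spatial.transform import Rotation as R
for n,q in [('start',[-0.68747125, -0.16534689,  0.68774972, -0.1644506]),('w1',[-0.697, -0.112, 0.7, -0.108]),('grasp b',[0.7, 0.108, -0.696, 0.12]),('4.17',[0.572, 0.407, -0.569, 0.428]),('4.83',[0.491, 0.503, -0.481, 0.523]),('5.55',[0.503, 0.489, -0.493, 0.515]),('6.02',[0.507, 0.486, -0.486, 0.52]),('6.4',[0.505, 0.489, -0.481, 0.524]),('place',[0.504,0.489,-0.48,0.526]),('8.8',[0.443, 0.546, -0.412, 0.58]),('9.55',[0.44, 0.545, -0.41, 0.584]),('10.27',[0.444, 0.541, -0.409, 0.586]),('10.73',[0.45, 0.532, -0.411, 0.588]),('11.07',[0.45, 0.53, -0.41, 0.59]),('11.7',r.sense()['tcp_rot'])]:
    M=R.from_quat(q).as_matrix(); a=M[:,0]; print(n,'tilt of approach x,y (deg)',np.round(np.degrees(a[:2]),2),'jaw elev',round(np.degrees(M[2,1]),2),'z elev',round(np.degrees(M[2,2]),2))
E
```

```text
start tilt of approach x,y (deg) [-0.04  0.07] jaw elev -0.08 z elev 0.01
w1 tilt of approach x,y (deg) [-0.29  0.28] jaw elev -0.36 z elev 0.19
grasp b tilt of approach x,y (deg) [ 0.48 -0.91] jaw elev 1.01 z elev -0.16
4.17 tilt of approach x,y (deg) [ 1.2  -1.23] jaw elev 1.52 z elev 0.81
4.83 tilt of approach x,y (deg) [ 1.73 -0.53] jaw elev 1.7 z elev 0.62
5.55 tilt of approach x,y (deg) [ 2.07 -0.91] jaw elev 2.06 z elev 0.92
6.02 tilt of approach x,y (deg) [ 3.16 -0.72] jaw elev 3.15 z elev 0.77
6.4 tilt of approach x,y (deg) [ 3.39 -0.58] jaw elev 3.37 z elev 0.68
place tilt of approach x,y (deg) [ 3.5  -0.69] jaw elev 3.48 z elev 0.8
8.8 tilt of approach x,y (deg) [3.71 0.33] jaw elev 3.66 z elev 0.67
9.55 tilt of approach x,y (deg) [3.98 0.04] jaw elev 3.84 z elev 1.06
10.27 tilt of approach x,y (deg) [4.61 0.06] jaw elev 4.46 z elev 1.19
10.73 tilt of approach x,y (deg) [ 5.52 -0.26] jaw elev 5.26 z elev 1.67
11.07 tilt of approach x,y (deg) [ 5.82 -0.39] jaw elev 5.53 z elev 1.88
11.7 tilt of approach x,y (deg) [ 5.46 -0.57] jaw elev 5.13 z elev 1.96
```

The tool has built up a 5° tilt over the moves. I'll let go of slat_a and find out which motions cause the tilt before carrying it.

```bash
cat > tl.py <<'E'
from f import *
from scipy.spatial.transform import Rotation as R
s=r.sense(); M=R.from_quat(s['tcp_rot']).as_matrix()
print('t %.2f'%s['t'],'pos',s['tool_pos'],'tilt xy deg',np.round(np.degrees(M[:2,0]),2),'jaw yaw %.2f elev %.2f'%(np.degrees(np.arctan2(M[1,1],M[0,1])),np.degrees(M[2,1])),'z-elev %.2f'%np.degrees(M[2,2]),'w %.4f'%s['width'],'F',np.round(s['contact_force'],1))
E
python3 tl.py; python3 -m jog '[[15,0,0,0,0],[60,0,0,0,0],[60,0,0,0.005,0],[60,0,0,0.02,0],[100,0,0,0.03,0]]' >/dev/null; python3 tl.py;  python3 -m jog '[[100,0,0,0.03,0],[100,0,0,0.03,0],[100,0,0,0.03,0]]'>/dev/null; python3 tl.py;  python3 -m jog '[[100,0,0,0,0]]'>/dev/null; python3 tl.py;  python3 -m jog '[[100,0,0,0,0]]'>/dev/null; python3 tl.py
```

```text
t 11.73 pos [ 0.6023 -0.3014  0.0042] tilt xy deg [ 5.46 -0.57] jaw yaw 15.02 elev 5.13 z-elev 1.96 w 0.0446 F [-1.2 -0.7  2.7]
t 12.15 pos [ 0.5979 -0.2989  0.0538] tilt xy deg [ 4.84 -0.22] jaw yaw 15.03 elev 4.62 z-elev 1.46 w 0.0596 F [ 1.1 -0.6  0.6]
t 12.40 pos [ 0.5964 -0.2974  0.1461] tilt xy deg [ 4.63 -0.05] jaw yaw 15.08 elev 4.46 z-elev 1.25 w 0.0797 F [ 0.5  0.6 -0.1]
t 12.48 pos [ 0.6001 -0.2984  0.1532] tilt xy deg [ 5.19 -0.31] jaw yaw 15.12 elev 4.93 z-elev 1.65 w 0.0863 F [ 1.  -0.7  0.3]
t 12.57 pos [ 0.6005 -0.2987  0.1548] tilt xy deg [ 5.3  -0.38] jaw yaw 15.13 elev 5.02 z-elev 1.74 w 0.0918 F [ 0.3 -0.4 -1.5]
```

```bash
python3 -m jog '[[100,0,0,0.04,0],[100,0,0,0.03,0],[100,0,0,0.02,0],[100,0,0,0.01,0],[100,0,0,0.005,0],[100,0,0,0,0],[100,0,0,0,0]]'>/dev/null; python3 tl.py;  python3 -m jog '[[100,0,0,-0.01,0],[100,0,0,-0.02,0],[100,0,0,-0.03,0],[100,0,0,-0.04,0]]'>/dev/null; python3 tl.py;  python3 -m jog '[[100,0,0,0,0],[100,0,0,0,0]]'>/dev/null; python3 tl.py
```

```text
t 13.15 pos [ 0.5973 -0.297   0.2577] tilt xy deg [ 4.84 -0.12] jaw yaw 15.16 elev 4.64 z-elev 1.38 w 0.0919 F [-0.6 -0.5 -0.1]
t 13.48 pos [ 0.5998 -0.2978  0.1565] tilt xy deg [ 5.29 -0.35] jaw yaw 15.18 elev 5.02 z-elev 1.71 w 0.0921 F [ 0.2 -0.1  0.8]
t 13.65 pos [ 0.593  -0.2949  0.1444] tilt xy deg [4.3  0.18] jaw yaw 15.17 elev 4.20 z-elev 0.94 w 0.0918 F [0.6 0.6 1.4]
```

```bash
python3 -m jog '[[100,0,0,0.04,0],[100,0,0,0.03,0],[100,0,0,0.02,0],[100,0,0,0.01,0],[100,0,0,-0.005,0],[100,0,0,-0.01,0],[100,0,0,-0.02,0],[100,0,0,-0.03,0],[100,0,0,-0.04,0],[100,0,0,0.04,0]]'>/dev/null; python3 tl.py;  python3 -m jog '[[100,0,0,0.03,0],[100,0,0,0.02,0],[100,0,0,0.01,0],[100,0,0,-0.005,0],[100,0,0,-0.01,0],[100,0,0,-0.02,0],[100,0,0,-0.03,0],[100,0,0,-0.04,0],[100,0,0,0,0],[100,0,0,0,0]]'>/dev/null; python3 tl.py
```

```text
t 14.48 pos [ 0.5838 -0.2902  0.1603] tilt xy deg [2.8  1.23] jaw yaw 15.16 elev 3.02 z-elev -0.45 w 0.0919 F [-2.4 -0.6 -4.4]
t 15.32 pos [ 0.5755 -0.2859  0.0916] tilt xy deg [1.57 2.04] jaw yaw 15.22 elev 2.05 z-elev -1.56 w 0.0917 F [ 0.3 -0.6  0.9]
```

```bash
python3 -m jog '[[100,0.007,-0.003,-0.006,0],[100,0.007,-0.004,-0.012,0],[100,0.007,-0.004,-0.02,0],[100,0.005,-0.003,-0.024,0],[100,0,0,0,0],[100,0,0,0,0]]'>/dev/null; python3 tl.py
```

```text
t 15.82 pos [ 0.6089 -0.303   0.0351] tilt xy deg [2.21 1.7 ] jaw yaw 15.22 elev 2.58 z-elev -1.06 w 0.0917 F [ 0.  -0.4  0.3]
```

```bash
python3 -m jog '[[100,-0.003,0.001,-0.006,0],[100,-0.002,0.001,-0.012,0],[100,-0.001,0,-0.014,0],[100,0,0,0,0],[100,0,0,0,0]]'>/dev/null; python3 tl.py
```

```text
t 16.23 pos [ 0.605  -0.3019  0.0067] tilt xy deg [2.63 1.47] jaw yaw 15.24 elev 2.93 z-elev -0.73 w 0.0919 F [ 1.   0.3 -0.4]
```

```bash
python3 -m jog '[[50,0,0,-0.003,-0.3],[0,0,0,0,0],[0,0,0,0,0],[0,0,0,0,0],[0,0,0,0,0],[0,0,0,0,0],[0,0,0,0,0]]'>/dev/null; python3 tl.py; python3 -m jog '[[0,0,0,0.04,0],[0,0,0.003,0.04,0],[0,0,0.007,0.04,0],[0,0,0.012,0.035,-1],[0,0.001,0.018,0.03,-1],[0,0.002,0.025,0.02,-2],[0,0.002,0.03,0.015,-2],[0,0.002,0.035,0.01,-2],[0,0.002,0.035,0.005,-2],[0,0.002,0.035,0,-2]]'>/dev/null; python3 tl.py
```

```text
t 16.82 pos [ 0.6056 -0.3022  0.0047] tilt xy deg [2.72 1.42] jaw yaw 14.91 elev 2.99 z-elev -0.67 w 0.0472 F [-0.  -0.6 -0.5]
t 17.65 pos [ 0.6101 -0.1051  0.2479] tilt xy deg [2.88 0.86] jaw yaw 1.28 elev 2.90 z-elev -0.79 w 0.0443 F [ 0.9  0.3 -0.9]
```

```bash
python3 -m jog '[[0,0.002,0.035,0,-1],[0,0.002,0.035,0,0],[0,0.002,0.035,0,0],[0,0.002,0.035,0,0],[0,0.002,0.035,0,0],[0,0.002,0.03,0,0],[0,0.002,0.02,0,0],[0,0,0.01,0,0],[0,0,0,0,0],[0,0,0,0,0]]'>/dev/null; python3 tl.py
```

```text
t 18.48 pos [0.6205 0.1522 0.2518] tilt xy deg [3.17 0.96] jaw yaw 0.90 elev 3.18 z-elev -0.91 w 0.0446 F [ 1.  -0.2 -0.5]
```

```bash
python3 -m jog '[[0,0.002,0.01,-0.008,0.3],[0,0.002,0.014,-0.015,0.3],[0,0.002,0.01,-0.025,0],[0,0.001,0.004,-0.035,0],[0,0,0,-0.02,0],[0,0,0,0,0],[0,0,0,0,0]]'>/dev/null; python3 tl.py
python3 - <<'E'
from f import *
s=snap('wrist','w8')
E
```

```text
t 19.07 pos [0.6292 0.1852 0.1396] tilt xy deg [3.18 0.76] jaw yaw 0.89 elev 3.19 z-elev -0.71 w 0.0439 F [-0.3  0.  -0.1]
```

View pics/w8.png

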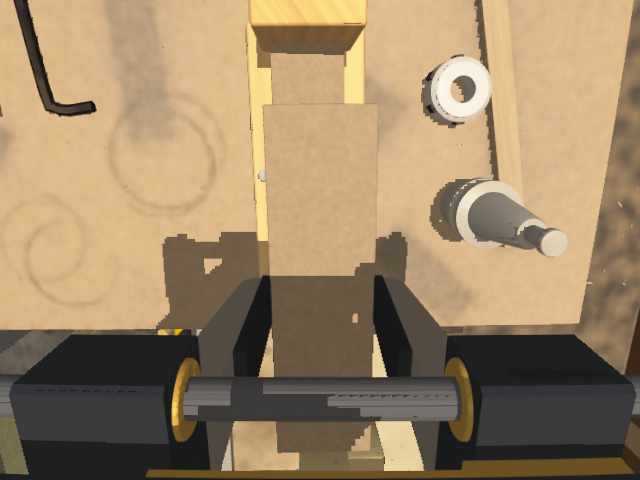

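```bash
python3 - <<'E'
import cv2
t=cv2.imread('pics/w8.png')
cv2.imwrite('pics/c11.png',cv2.resize(t[10:130,235:390],None,fx=5,fy=5,interpolation=cv2.INTER_CUBIC))
E
```

```text
(no output)
```

View pics/c11.png

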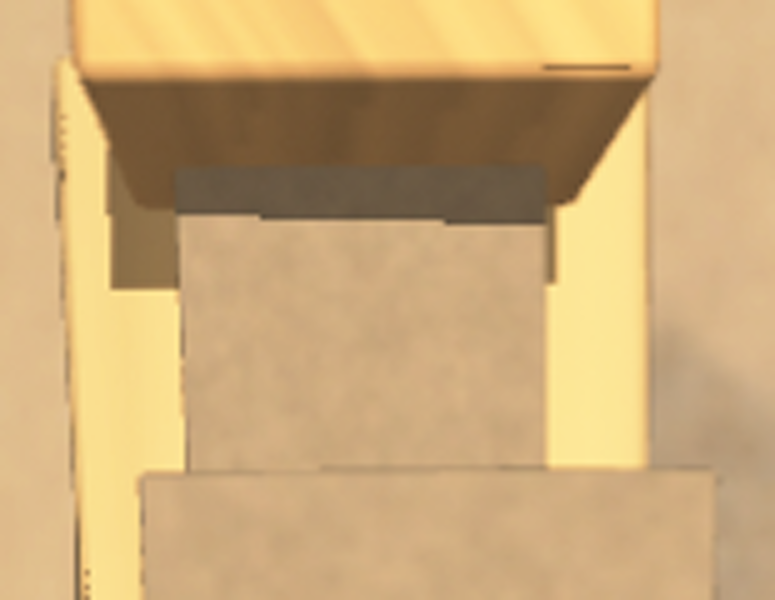

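```bash
cat > g.py <<'E'
from f import *
th=np.radians(1.85); ex=np.array([np.cos(th),np.sin(th)]); ey=np.array([-np.sin(th),np.cos(th)])
SF=np.array([.6246,.3084]); O=SF-.082*ey
def bed(p): d=np.atleast_2d(p)[:,:2]-O; return np.c_[d@ex,d@ey]*1e3
E
python3 - <<'E'
from g import *
c=lambda p:crop(p,5,235,10)
print('b on rib (mm, bed frame)',bed(plane('w8',c([(176,168),(545,165),(188,468),(546,468)]),.040)))
print('base',bed(plane('w8',c([(60,75),(85,570),(650,100),(647,465)]),.010)), 'stop edge',bed(plane('w8',c([(80,82),(652,78)]),.082)))
s=plane('w8',[*c([(142,475),(713,468)]),(374,275),(272,275)],.147); print('held',bed(s), s[:,:2]); 
for i,j in((0,3),(1,2)): d=s[i]-s[j]; print(np.degrees(np.arctan2(d[1],d[0])))
q=r.sense()['tool_pos']; print('tcp bed',bed(q))
E
```

```text
b on rib (mm, bed frame) [[-22.2665  82.2817]
 [ 22.3555  82.2764]
 [-22.344   47.5285]
 [ 22.2674  46.8776]]
base [[-38.7588  99.741 ]
 [-38.9333  36.0871]
 [ 39.8237  96.1646]
 [ 39.6392  48.9512]] stop edge [[-29.1454  82.4242]
 [ 28.8549  82.4697]]
held [[-19.668   40.2451]
 [ 23.5395  40.1465]
 [ 23.1932 -28.886 ]
 [-19.4276 -27.2946]] [[0.6063 0.266 ]
 [0.6495 0.2673]
 [0.6514 0.1983]
 [0.6087 0.1985]]
92.05393156096426
91.5625525889775
tcp bed [[  0.392  -41.6356]]
```

```bash
python3 -m jog '[[0,-0.001,0.007,-0.008,0],[0,-0.001,0.01,-0.016,0],[0,-0.001,0.008,-0.022,0],[0,-0.001,0.003,-0.016,0],[0,0,0,0,0],[0,0,0,0,0]]'>/dev/null; python3 tl.py; python3 -c "
from g import *
print(bed(r.sense()['tool_pos']))"
```

```text
t 19.62 pos [0.6306 0.2158 0.0824] tilt xy deg [3.96 0.99] jaw yaw 0.58 elev 3.97 z-elev -0.95 w 0.0442 F [-0.5  1.  -0.1]
[[  3.003  -10.7057]]
```

```bash
python3 -m jog '[[0,-0.003,0.002,-0.006,0.3],[0,-0.003,0.002,-0.01,0.3],[0,-0.002,0.001,-0.01,0],[0,-0.001,0,0,0],[0,0,0,0,0],[0,0,0,0,0]]'>/dev/null; python3 tl.py; python3 -c "
from g import *
print(bed(r.sense()['tool_pos']))
s=snap('wrist','w9');t=s['img']
cv2.imwrite('pics/c12.png',cv2.resize(t[0:300,200:440],None,fx=2.5,fy=2,interpolation=cv2.INTER_CUBIC))"
```

```text
t 20.12 pos [0.6235 0.2213 0.0586] tilt xy deg [4.35 1.13] jaw yaw 1.13 elev 4.37 z-elev -1.04 w 0.0443 F [-0.   1.  -1.5]
[[-3.8812 -4.978 ]]
```

View pics/c12.png

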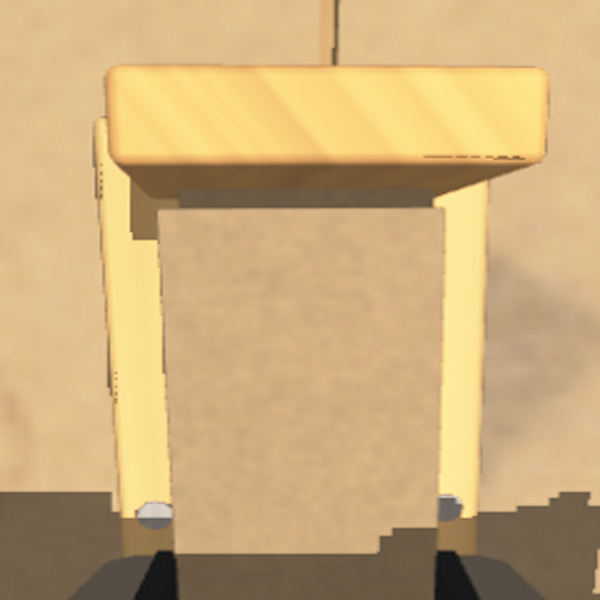

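```bash
python3 - <<'E'
from g import *
p=np.array([(158,209),(444,208),(437,528),(174,553)],float)/[2.5,2]+[200,0]
for z in (.062,.066): print(bed(plane('w9',p,z)))
E
```

```text
[[-24.8203  76.7265]
 [ 19.712   76.5485]
 [ 19.6969  10.851 ]
 [-25.3514   6.997 ]]
[[-24.5902  76.4604]
 [ 18.8814  76.2866]
 [ 18.8667  12.1538]
 [-25.1086   8.3917]]
```

```bash
python3 -m jog '[[0,0.0025,0,-0.003,0],[0,0.001,0.002,-0.004,0],[0,0,0,0,0],[0,0,0,0,0]]'>/dev/null; python3 tl.py; python3 -c "
from g import *
print(bed(r.sense()['tool_pos']))"
```

```text
t 20.50 pos [0.6288 0.2233 0.0522] tilt xy deg [4.49 1.16] jaw yaw 1.06 elev 4.51 z-elev -1.08 w 0.0444 F [-0.5  0.1 -0.9]
[[ 1.4785 -3.1613]]
```

```bash
python3 -m jog '[[0,-0.0025,0,-0.003,0.3],[0,0,0,0,0],[0,0,0,0,0]]'>/dev/null; python3 tl.py; python3 -c "
from g import *
print(bed(r.sense()['tool_pos']))"
```

```text
t 20.75 pos [0.627  0.2236 0.0496] tilt xy deg [4.58 1.22] jaw yaw 1.38 elev 4.61 z-elev -1.11 w 0.0442 F [-0.1  0.4 -0.9]
[[-0.3344 -2.8816]]
```

```bash
python3 -m jog '[[0,-0.0005,0.003,-0.001,0],[0,0,0.002,-0.001,0],[0,0,0,0,0],[0,0,0,0,0]]'>/dev/null; python3 tl.py; python3 -c "
from g import *
print(bed(r.sense()['tool_pos']))
s=snap('wrist','w10');t=s['img']
cv2.imwrite('pics/c13.png',cv2.resize(t[0:300,200:440],None,fx=2.5,fy=2,interpolation=cv2.INTER_CUBIC))"
```

```text
t 21.08 pos [0.6272 0.224  0.0498] tilt xy deg [4.58 0.77] jaw yaw 1.24 elev 4.60 z-elev -0.67 w 0.0444 F [ 0.1 -0.3 -0.5]
[[-0.0923 -2.4034]]
```

View pics/c13.png

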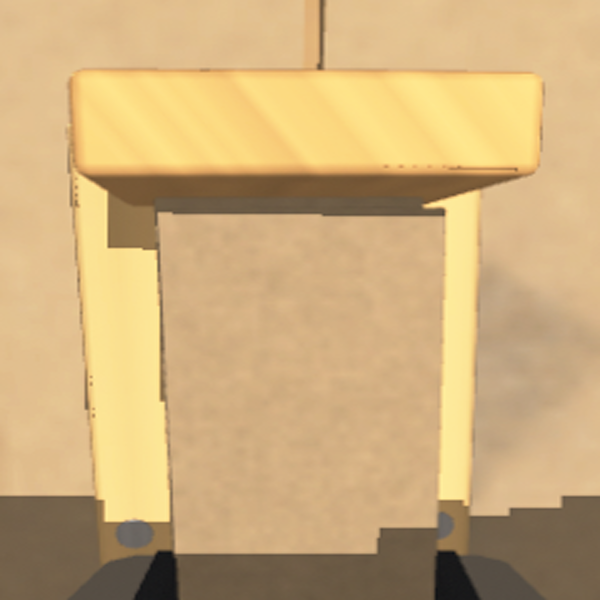

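```bash
python3 - <<'E'
from g import *
p=np.array([(157,201),(444,203),(158,212),(444,212),(439,520),(172,520)],float)/[2.5,2]+[200,0]
for z in (.052,.057): print(bed(plane('w10',p,z)))
E
```

```text
[[-21.2789  80.771 ]
 [ 23.5159  80.1355]
 [-21.2134  78.7346]
 [ 23.5488  78.4332]
 [ 24.0216  14.8534]
 [-21.6618  16.5288]]
[[-21.0082  80.4278]
 [ 22.4585  79.8112]
 [-20.9446  78.4519]
 [ 22.4904  78.1594]
 [ 22.9492  16.4647]
 [-21.3797  18.0905]]
```

```bash
python3 -m jog '[[0,-0.001,0.001,-0.003,0],[0,0,0,0,0],[0,0,0,0,0]]' >/dev/null; python3 tl.py; python3 -m jog '[[15,0,0,0,0],[30,0,0,0,0],[60,0,0,0,0],[70,0,0,0,0],[70,0,0,0,0]]'>/dev/null; python3 tl.py;  python3 -c "
from g import *
s=snap('wrist','w11');t=s['img']
cv2.imwrite('pics/c14.png',cv2.resize(t[0:300,200:440],None,fx=2.5,fy=2,interpolation=cv2.INTER_CUBIC))"
```

```text
t 21.38 pos [0.6279 0.2247 0.0494] tilt xy deg [4.79 0.72] jaw yaw 1.21 elev 4.80 z-elev -0.62 w 0.0443 F [ 0.6  0.2 -1.7]
t 21.80 pos [0.6269 0.2255 0.0478] tilt xy deg [4.67 0.77] jaw yaw 1.26 elev 4.69 z-elev -0.66 w 0.0622 F [0.1 0.4 0.6]
```

View pics/c14.png

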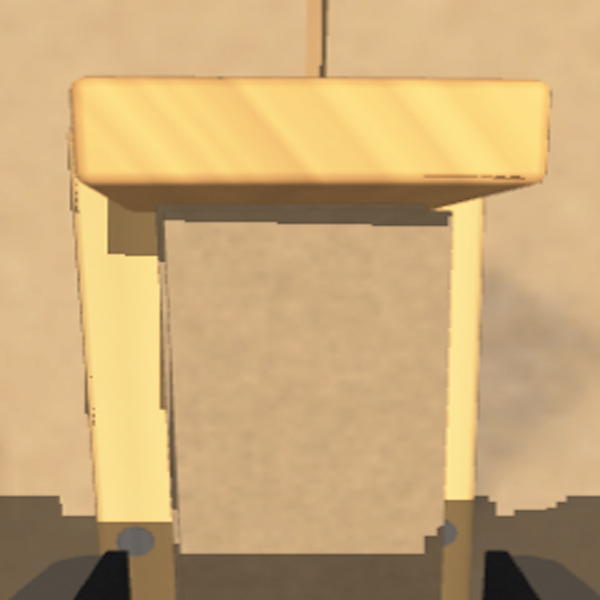

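```bash
python3 - <<'E'
from g import *
p=np.array([(164,212),(452,214),(444,535),(180,545)],float)/[2.5,2]+[200,0]
print(bed(plane('w11',p,.052)))
E
```

```text
[[-20.5274  80.1206]
 [ 24.0617  79.469 ]
 [ 24.22    13.6235]
 [-20.7636  13.145 ]]
```

```bash
python3 -m jog '[[80,0,0,0.04,0],[80,0,0,0.04,0],[70,0,0,0.04,0],[63,0,-0.01,0.03,0],[63,-0.01,-0.02,0.02,2],[63,-0.018,-0.035,0.01,2],[63,-0.018,-0.036,0.005,2],[63,-0.018,-0.036,0,2],[63,-0.018,-0.036,0,2],[63,-0.018,-0.036,0,1]]' >/dev/null; python3 tl.py
```

```text
t 22.68 pos [0.5197 0.0213 0.2383] tilt xy deg [4.3  1.87] jaw yaw 13.85 elev 4.62 z-elev -0.78 w 0.0585 F [ 0.  -1.3 -0.8]
```

```bash
python3 -m jog '[[63,-0.018,-0.036,0,0],[63,-0.018,-0.036,0,0],[63,-0.018,-0.036,0,0],[63,-0.018,-0.036,0,0],[63,-0.018,-0.036,0,0],[63,-0.018,-0.033,0,0],[63,-0.015,-0.025,0,0],[63,-0.01,-0.015,0,0],[63,0,-0.006,0,0],[63,0,0,0,0]]' >/dev/null; python3 tl.py
```

```text
t 23.52 pos [ 0.3735 -0.2548  0.2402] tilt xy deg [4.55 1.44] jaw yaw 13.15 elev 4.76 z-elev -0.36 w 0.0578 F [ 0.  -0.6  0.8]
```

```bash
python3 -m jog '[[63,0,0,0,-7],[63,0,0,0,-7],[63,0,0,0,-7],[63,0,0,0,-7],[63,0,0,0,-7],[63,0,0,0,-7],[63,0,0,-0.01,-7],[63,0,0,-0.02,-2],[63,0,0,-0.03,0],[63,0,0,-0.04,0]]' >/dev/null; python3 tl.py;python3 -m jog '[[63,0,0,0.04,0],[63,0,0,0.03,0],[63,0,0,0.02,0],[63,0,0,0.01,0],[63,0,0,-0.005,0],[63,0,0,-0.01,0],[63,0,0,-0.02,0],[63,0,0,-0.03,0],[63,0,0,-0.04,0],[63,0,0,0.04,0]]' >/dev/null; python3 tl.py
```

```text
t 24.35 pos [ 0.391  -0.2424  0.1456] tilt xy deg [ 5.21 -3.13] jaw yaw -38.82 elev 6.02 z-elev -0.82 w 0.0579 F [ 0.8 -1.6 -0.8]
t 25.18 pos [ 0.3839 -0.2143  0.1305] tilt xy deg [1.39 1.05] jaw yaw -37.34 elev 0.46 z-elev -1.68 w 0.0576 F [-4.4  0.4 -3.3]
```

```bash
python3 -m jog '[[63,0,-0.01,0.02,6],[63,-0.002,-0.014,0.01,7],[63,-0.002,-0.016,0.005,7],[63,-0.002,-0.016,0,7],[63,-0.002,-0.014,0,7],[63,-0.002,-0.01,0,7],[63,-0.001,-0.005,0,7],[63,0,0,0,2],[63,0,0,0,0],[63,0,0,0,0]]' >/dev/null; python3 tl.py
python3 -c "
from g import *
s=snap('wrist','w12')"
```

```text
t 26.02 pos [ 0.3696 -0.2863  0.143 ] tilt xy deg [-1.93  2.57] jaw yaw 14.30 elev -1.23 z-elev -2.97 w 0.0576 F [ 0.   0.3 -0.4]
```

View pics/w12.png

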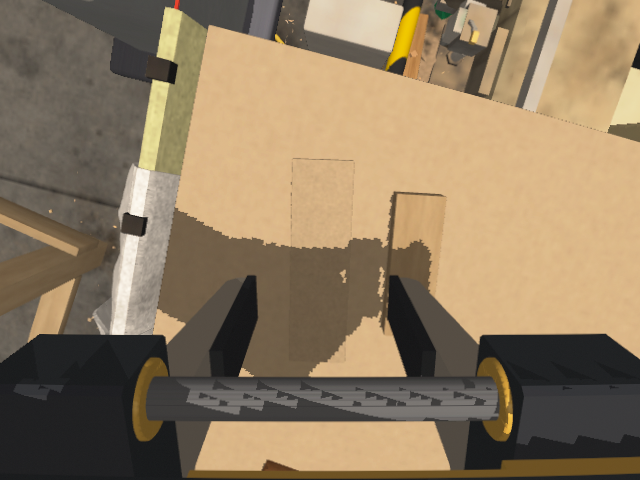

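```bash
python3 - <<'E'
from g import *
p=[(292,159),(354,160),(345,362),(289,362)]
fit('w12',p,.012,0,0)
A=crop([(31,40),(183,48),(216,550),(83,548)],3,45,70)
for a,b in zip(A,p): print(tri([('w7',a),('w12',b)])[0])
fit('w12',[(397,192),(445,195),(429,300),(387,300)],.018,0,0)
E
```

```text
w12 centre [ 0.372 -0.31 ] long yaw deg -77.45 edges mm [159.6  45.1 160.9  44.8]
[ 0.3328 -0.2366  0.0118]
[ 0.3764 -0.2266  0.0115]
[ 0.4108 -0.381   0.0144]
[ 0.3677 -0.3928  0.0127]
w12 centre [ 0.4359 -0.2773] long yaw deg -79.86 edges mm [80.  31.8 82.  34.6]
```

```bash
python3 -m jog '[[63,0,-0.005,-0.03,-0.5],[63,0.001,-0.007,-0.025,-0.5],[63,0.001,-0.007,-0.016,-0.4],[63,0,-0.004,-0.01,0],[63,0,0,-0.005,0],[63,0,0,0,0],[63,0,0,0,0]]' >/dev/null; python3 tl.py
```

```text
t 26.65 pos [ 0.3736 -0.306   0.0532] tilt xy deg [-1.74  2.55] jaw yaw 12.87 elev -1.13 z-elev -2.88 w 0.0579 F [0.2 0.2 0.9]
```

```bash
python3 -m jog '[[63,-0.001,-0.003,-0.014,-0.3],[63,0,-0.001,-0.01,0],[63,0,0,-0.005,0],[63,0,0,0,0],[63,0,0,0,0]]' >/dev/null; python3 tl.py
```

```text
t 27.07 pos [ 0.3753 -0.3102  0.0267] tilt xy deg [-1.43  2.33] jaw yaw 12.65 elev -0.89 z-elev -2.59 w 0.0577 F [0.8 0.4 0.3]
```

```bash
python3 -m jog '[[63,-0.0035,0,-0.001,0],[63,-0.0005,0,-0.003,0],[63,0,0,0,0],[63,0,0,0,0]]' >/dev/null; python3 tl.py
```

```text
t 27.40 pos [ 0.3717 -0.3104  0.0239] tilt xy deg [-1.33  2.23] jaw yaw 12.68 elev -0.81 z-elev -2.47 w 0.0582 F [-0.2 -1.  -0.3]
```

```bash
python3 -m jog '[[63,-0.0008,0,-0.008,0],[63,-0.0008,0,-0.007,0],[63,0,0,-0.003,0],[63,0,0,0,0],[63,0,0,0,0]]' >/dev/null; python3 tl.py
```

```text
t 27.82 pos [ 0.3698 -0.3105  0.0039] tilt xy deg [-1.33  2.23] jaw yaw 12.67 elev -0.81 z-elev -2.47 w 0.0579 F [ 0.2 -0.2  0.1]
```

```bash
python3 -m jog '[[0,0,0,0,0],[0,0,0,0,0],[0,0,0,0,0],[0,0,0,0,0],[0,0,0,0.001,0]]' >/dev/null; python3 tl.py; python3 -m jog '[[0,0,0,0.01,0],[0,0,0,0.015,0],[0,0,0,0.025,0],[0,0.004,0.01,0.03,0],[0,0.01,0.02,0.03,-2],[0,0.018,0.03,0.03,-2],[0,0.018,0.036,0.02,-2],[0,0.018,0.036,0.01,-2],[0,0.018,0.036,0.005,-2],[0,0.018,0.036,0,-1]]' >/dev/null; python3 tl.py
```

```text
t 28.23 pos [ 0.3699 -0.3102  0.0047] tilt xy deg [-1.35  2.26] jaw yaw 12.68 elev -0.82 z-elev -2.50 w 0.0449 F [-0.3  0.2 -0.6]
t 29.07 pos [ 0.4687 -0.1108  0.1904] tilt xy deg [-0.58  2.37] jaw yaw 0.05 elev -0.58 z-elev -2.37 w 0.0447 F [ 0.7 -0.8 -1.5]
```

```bash
python3 -m jog '[[0,0.02,0.036,0.003,0.3],[0,0.02,0.036,0,0.3],[0,0.02,0.036,0,0.3],[0,0.02,0.036,0,0.3],[0,0.02,0.034,0,0],[0,0.018,0.03,0,0],[0,0.014,0.02,-0.005,0],[0,0.007,0.01,-0.01,0],[0,0,0,-0.01,0],[0,0,0,0,0]]' >/dev/null; python3 tl.py
```

```text
t 29.90 pos [0.6094 0.1468 0.1791] tilt xy deg [0.04 2.46] jaw yaw 2.04 elev 0.13 z-elev -2.46 w 0.0444 F [ 0.1 -0.2 -0.9]
```

```bash
python3 -m jog '[[0,0.006,0.01,-0.01,0],[0,0.006,0.012,-0.015,0],[0,0.003,0.008,-0.015,0],[0,0,0.002,-0.008,0],[0,0,0,0,0],[0,0,0,0,0]]' >/dev/null; python3 tl.py
python3 -c "
from g import *
s=snap('wrist','w13');t=s['img']
cv2.imwrite('pics/c15.png',cv2.resize(t[0:300,230:400],None,fx=3.5,fy=2,interpolation=cv2.INTER_CUBIC))"
```

```text
t 30.40 pos [0.6227 0.1711 0.1306] tilt xy deg [-0.04  2.12] jaw yaw 1.63 elev 0.02 z-elev -2.12 w 0.0446 F [ 0.6  0.1 -0.7]
```

View pics/c15.png

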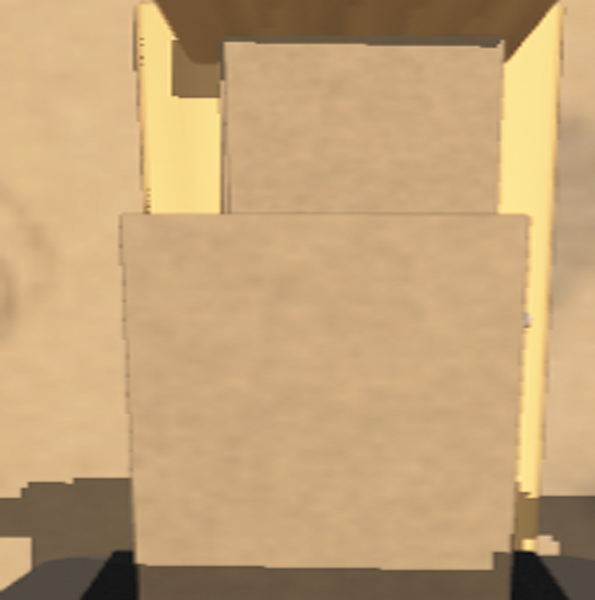

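```bash
python3 - <<'E'
from g import *
S=lambda p:np.array(p,float)/[3.5,2]+[230,0]
s=plane('w13',S([(121,214),(528,215),(513,568),(135,565)]),.1385); print('held',bed(s))
print('a',bed(plane('w13',S([(224,42),(503,43),(498,212),(230,212)]),.052)))
print('b',bed(plane('w13',S([(221,60),(223,212)]),.040)))
print('tcp',bed(r.sense()['tool_pos']))
E
```

```text
held [[-27.018   25.143 ]
 [ 17.3777  24.7634]
 [ 17.4367 -46.1663]
 [-27.7777 -45.2885]]
a [[-20.4928  78.446 ]
 [ 24.1431  78.0364]
 [ 24.2039  32.3433]
 [-20.3058  32.5137]]
b [[-21.8104  76.6789]
 [-22.2431  33.5032]]
tcp [[ -6.3513 -55.5309]]
```

```bash
python3 -m jog '[[0,0.001,0.008,-0.005,0],[0,0.001,0.012,-0.012,0],[0,0.001,0.012,-0.016,0],[0,0,0.008,-0.012,0],[0,0,0,0,0],[0,0,0,0,0]]' >/dev/null; python3 tl.py
python3 -c "
from g import *
print('tcp',bed(r.sense()['tool_pos']))"
```

```text
t 30.95 pos [0.6272 0.2132 0.0847] tilt xy deg [0.23 2.13] jaw yaw 1.45 elev 0.28 z-elev -2.13 w 0.0446 F [ 1.7  0.1 -0.5]
tcp [[ -0.494  -13.2267]]
```

```bash
python3 -m jog '[[0,-0.0005,0.003,-0.006,0],[0,0,0.004,-0.008,0],[0,0,0.002,-0.006,0],[0,0,0,0,0],[0,0,0,0,0]]' >/dev/null; python3 tl.py
python3 -c "
from g import *
print('tcp',bed(r.sense()['tool_pos']))
s=snap('wrist','w14');t=s['img']
cv2.imwrite('pics/c16.png',cv2.resize(t[0:300,200:440],None,fx=2.5,fy=2,interpolation=cv2.INTER_CUBIC))"
```

```text
t 31.37 pos [0.627  0.2228 0.0634] tilt xy deg [0.28 2.12] jaw yaw 1.42 elev 0.33 z-elev -2.11 w 0.0441 F [ 0.  -0.3 -1.4]
tcp [[-0.3288 -3.6713]]
```

View pics/c16.png

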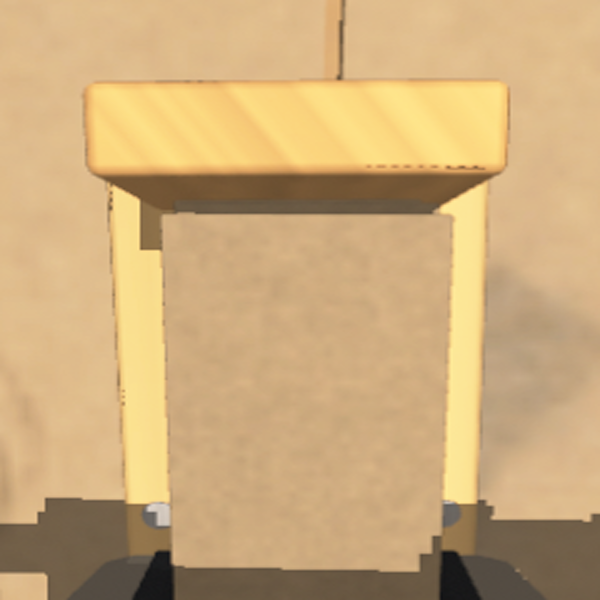

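```bash
python3 - <<'E'
from g import *
p=np.array([(162,214),(453,214),(441,530),(172,530)],float)/[2.5,2]+[200,0]
print(bed(plane('w14',p,.071)))
E
```

```text
[[-20.6935  76.7779]
 [ 23.838   76.4409]
 [ 23.2593  13.4418]
 [-21.4147  13.8897]]
```

```bash
python3 -m jog '[[0,-0.001,0.002,-0.003,0.2],[0,0,0.002,-0.002,0],[0,0,0.001,0,0],[0,0,0,0,0],[0,0,0,0,0]]' >/dev/null; python3 tl.py
python3 -c "
from g import *
print('tcp',bed(r.sense()['tool_pos']))"
```

```text
t 31.83 pos [0.6268 0.2274 0.059 ] tilt xy deg [0.37 2.12] jaw yaw 1.56 elev 0.43 z-elev -2.11 w 0.0446 F [ 0.1 -0.7 -1.1]
tcp [[-0.4315  0.9779]]
```

```bash
python3 -m jog '[[0,0,0,-0.0025,0],[0,0,0,0,0],[0,0,0,0,0]]' >/dev/null; python3 tl.py; python3 -m jog '[[15,0,0,0,0],[30,0,0,0,0],[60,0,0,0,0],[70,0,0,0,0]]' >/dev/null;  python3 tl.py; python3 -m jog '[[90,0,0,0.04,0],[90,0,0,0.035,0],[90,0,-0.01,0.03,0],[90,0,-0.02,0.03,0],[90,0,-0.015,0.02,0],[90,0,-0.005,0.01,0],[90,0,0,0,0],[90,0,0,0,0]]' >/dev/null;  python3 tl.py
python3 -c "
from g import *
s=snap('wrist','w15');t=s['img']"
```

```text
t 32.08 pos [0.6272 0.2274 0.0567] tilt xy deg [0.42 2.14] jaw yaw 1.55 elev 0.48 z-elev -2.12 w 0.0449 F [-0.4  1.3 -0.7]
t 32.42 pos [0.6274 0.2273 0.0569] tilt xy deg [0.44 2.14] jaw yaw 1.54 elev 0.50 z-elev -2.13 w 0.0560 F [-0.5 -0.4  0.6]
t 33.08 pos [0.6241 0.1765 0.2271] tilt xy deg [0.23 2.1 ] jaw yaw 1.70 elev 0.29 z-elev -2.09 w 0.0824 F [ 0.  -0.  -0.6]
```

View pics/w15.png

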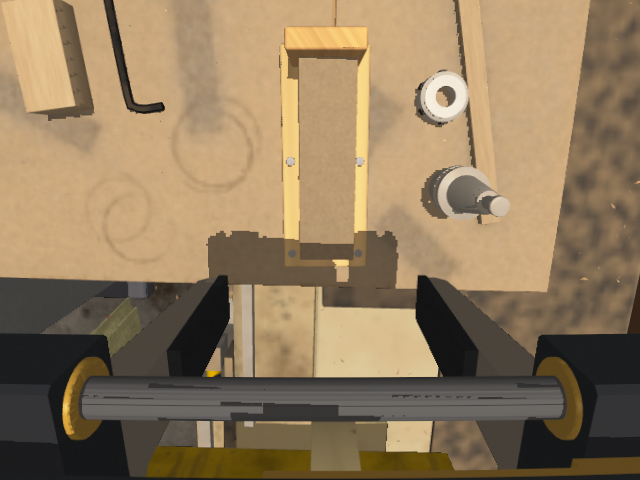

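```bash
python3 - <<'E'
import cv2
t=cv2.imread('pics/w15.png')
cv2.imwrite('pics/c17.png',cv2.resize(t[20:270,270:380],None,fx=3*2,fy=2.4,interpolation=cv2.INTER_CUBIC))
E
```

```text
(no output)
```

View pics/c17.png

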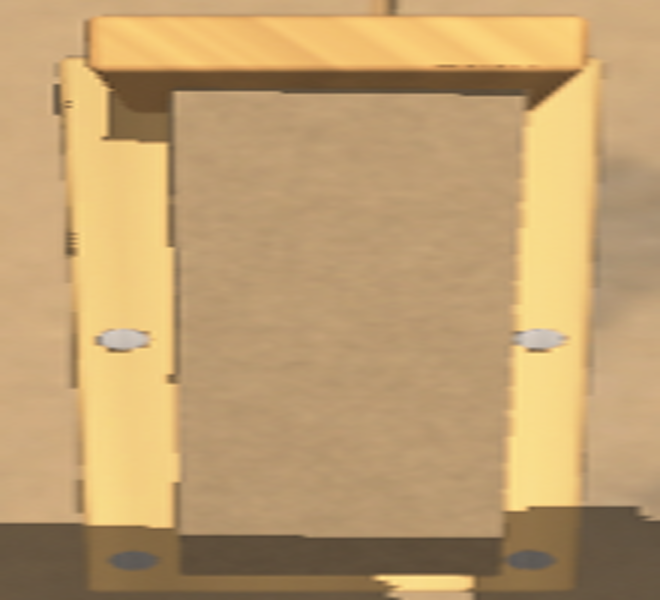

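```bash
python3 - <<'E'
from g import *
S=lambda p:np.array(p,float)/[6,2.4]+[270,20]
print('c',bed(plane('w15',S([(174,92),(526,96),(500,574),(181,574)]),.064)))
B=[(3,0),(57,0),(90,108),(36,112)]
print('blk rough',plane('w15',[(57,0),(76,104),(27,112)],.032)[:,:2])
s=cams.snapshot('top'); cv2.imwrite('pics/top1.png',s['img'])
E
```

```text
c [[-20.0924  79.6382]
 [ 24.496   78.3571]
 [ 23.1741 -78.8674]
 [-21.4996 -78.6482]]
blk rough [[0.4035 0.3527]
 [0.4124 0.2704]
 [0.3685 0.2631]]
```

```bash
python3 -m jog '[[63,-0.02,0.005,0.005,1],[63,-0.03,0.009,0,2],[63,-0.036,0.01,0,2],[63,-0.036,0.01,0,1],[63,-0.036,0.01,0,0],[63,-0.033,0.01,0,0],[63,-0.025,0.008,0,0],[63,-0.012,0.004,0,0],[63,0,0,0,0],[63,0,0,0,0]]' >/dev/null;  python3 tl.py
python3 -c "
from g import *
s=snap('wrist','w16');t=s['img']"
```

```text
t 34.02 pos [0.377  0.247  0.2144] tilt xy deg [-1.58  1.82] jaw yaw 8.67 elev -1.29 z-elev -2.04 w 0.0577 F [ 0.1 -0.2 -0.1]
```

View pics/w16.png

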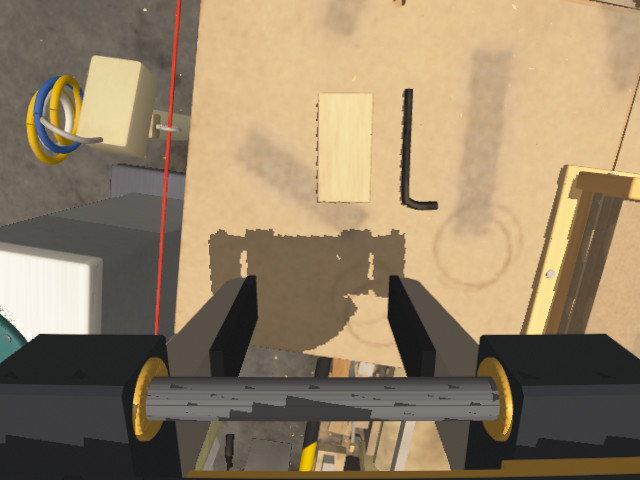

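```bash
python3 - <<'E'
from g import *
p=[(319.5,93),(373,94),(370,203),(319,202)]
fit('w16',p,.032,0,0)
P=plane('w16',[(404,90),(403,200)],.008);print('key inner edge',P[:,:2])
# height by two views w15/w16 : near corners
for a,b in [((76,104),p[2]),((27,112),p[3])]: print(tri([('w15',a),('w16',b)]))
E
```

```text
w16 centre [0.3841 0.3095] long yaw deg -81.64 edges mm [89.5 43.9 89.6 43.6]
key inner edge [[0.427  0.3668]
 [0.4444 0.2723]]
(array([0.4125, 0.2693, 0.0328]), [np.float64(0.0011237529186781386), np.float64(0.0011237529186781071)])
(array([0.369 , 0.2627, 0.0329]), [np.float64(0.0003680059582847106), np.float64(0.00036800595828469327)])
```

```bash
python3 -m jog '[[70,0.001,0.012,-0.03,0],[70,0.002,0.016,-0.03,0],[70,0.002,0.016,-0.03,0],[70,0.001,0.012,-0.025,0],[70,0,0.005,-0.015,0],[70,0,0,-0.006,0],[70,0,0,0,0],[70,0,0,0,0]]' >/dev/null;  python3 tl.py
```

```text
t 34.73 pos [0.3984 0.3074 0.0688] tilt xy deg [-1.36  1.94] jaw yaw 7.46 elev -1.10 z-elev -2.10 w 0.0644 F [0.2 0.3 0.1]
```

```bash
python3 -m jog '[[70,-0.006,0.001,-0.006,0.4],[70,-0.006,0.001,-0.008,0.4],[70,-0.002,0,-0.006,0],[70,0,0,0,0],[70,0,0,0,0]]' >/dev/null;  python3 tl.py
```

```text
t 35.15 pos [0.3865 0.3085 0.05  ] tilt xy deg [-1.06  2.04] jaw yaw 8.09 elev -0.77 z-elev -2.17 w 0.0642 F [-0.5  0.2 -0.1]
```

```bash
python3 -m jog '[[70,-0.002,0.001,-0.012,0],[70,-0.002,0,-0.012,0],[70,-0.001,0,-0.01,0],[70,0,0,0,0],[70,0,0,0,0]]' >/dev/null;  python3 tl.py
```

```text
t 35.57 pos [0.3832 0.3102 0.017 ] tilt xy deg [-0.76  2.16] jaw yaw 8.07 elev -0.45 z-elev -2.25 w 0.0646 F [ 0.3  0.7 -0.2]
```

```bash
python3 -m jog '[[50,0.0005,0,-0.005,0.3],[0,0,0,0,0],[0,0,0,0,0],[0,0,0,0,0],[0,0,0,0,0],[0,0,0,0,0],[0,0,0,0,0]]' >/dev/null;  python3 tl.py; python3 -m jog '[[0,0,0,0.01,0],[0,0,0,0.02,0],[0,0,0,0.03,0],[0,0.004,0,0.03,-1],[0,0.01,-0.003,0.03,-1],[0,0.02,-0.006,0.025,-2],[0,0.03,-0.009,0.02,-2],[0,0.035,-0.011,0.01,0],[0,0.036,-0.012,0.005,0],[0,0.034,-0.012,0,0]]' >/dev/null;  python3 tl.py
```

```text
t 36.15 pos [0.385  0.3107 0.0132] tilt xy deg [-0.65  2.23] jaw yaw 8.36 elev -0.32 z-elev -2.30 w 0.0445 F [-0.6 -0.2 -1.8]
t 36.98 pos [0.548  0.2588 0.2108] tilt xy deg [-0.52  2.3 ] jaw yaw 3.23 elev -0.39 z-elev -2.33 w 0.0446 F [ 0.9  0.8 -0.8]
```

```bash
python3 -m jog '[[0,0.027,-0.011,0,-0.5],[0,0.018,-0.008,0,-0.4],[0,0.01,-0.005,0,0],[0,0.004,-0.002,-0.01,0],[0,0,0,-0.015,0],[0,0,0,-0.015,0],[0,0,0,0,0],[0,0,0,0,0]]' >/dev/null;  python3 tl.py
python3 -c "
from g import *
print(bed(r.sense()['tool_pos']))
s=snap('wrist','w17');t=s['img']
cv2.imwrite('pics/c18.png',cv2.resize(t[0:300,200:440],None,fx=2.5,fy=2,interpolation=cv2.INTER_CUBIC))"
```

```text
t 37.65 pos [0.6134 0.2269 0.1723] tilt xy deg [-0.29  2.43] jaw yaw 1.93 elev -0.21 z-elev -2.44 w 0.0446 F [-0.3  0.4 -0.9]
[[-13.8334   0.9333]]
```

View pics/c18.png

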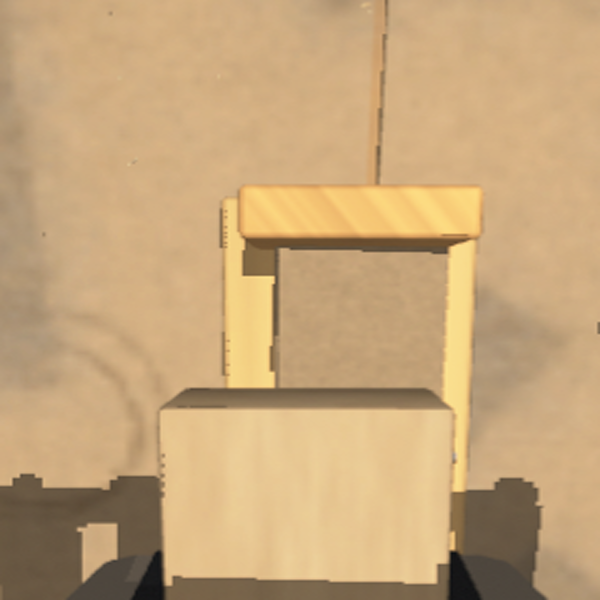

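```bash
python3 - <<'E'
from g import *
S=lambda p:np.array(p,float)/[2.5,2]+[200,0]
z=.1911
print('block top',bed(plane('w17',S([(160,409),(453,408),(448,583),(165,580)]),z)), 'tcp',bed(r.sense()['tool_pos']))
print('bottom end', bed(plane('w17',S([(191,388),(428,388)]),z-.032)))
print('c',bed(plane('w17',S([(280,249),(449,251),(447,385),(280,388)]),.064)))
E
```

```text
block top [[-34.6665  45.0789]
 [  9.2725  45.3188]
 [  9.592   10.7061]
 [-34.8977  11.2465]] tcp [[-14.1906   0.9466]]
bottom end [[-33.5513  45.2877]
 [  9.109   45.3349]]
c [[-19.9511  79.9405]
 [ 24.449   79.3741]
 [ 25.1877  35.2778]
 [-20.1487  34.1905]]
```

```bash
python3 -m jog '[[0,0.003,0,-0.01,0],[0,0.003,0,-0.018,0],[0,0.003,0,-0.018,0],[0,0.001,0,-0.012,0],[0,0,0,0,0],[0,0,0,0,0]]' >/dev/null;  python3 tl.py
python3 -c "
from g import *
print(bed(r.sense()['tool_pos']))"
```

```text
t 38.20 pos [0.6233 0.2305 0.1148] tilt xy deg [-0.02  2.57] jaw yaw 2.21 elev 0.07 z-elev -2.57 w 0.0449 F [-0.1  0.4 -1.3]
[[-3.7834  4.1925]]
```

```bash
python3 -m jog '[[0,0.001,-0.002,-0.008,0],[0,0.001,-0.001,-0.012,0],[0,0,0,-0.01,0],[0,0,0,0,0],[0,0,0,0,0]]' >/dev/null;  python3 tl.py
python3 -c "
from g import *
print(bed(r.sense()['tool_pos']))"
```

```text
t 38.62 pos [0.6264 0.2279 0.0842] tilt xy deg [0.16 2.63] jaw yaw 2.23 elev 0.26 z-elev -2.63 w 0.0446 F [-0.2  0.7 -0.6]
[[-0.7556  1.5279]]
```

```bash
python3 -m jog '[[0,0,0,-0.004,-0.3],[0,0,0,-0.002,0],[0,0,0,0,0],[0,0,0,0,0]]' >/dev/null;  python3 tl.py
```

```text
t 38.95 pos [0.6267 0.2281 0.078 ] tilt xy deg [0.21 2.65] jaw yaw 1.89 elev 0.30 z-elev -2.64 w 0.0447 F [-0.6  0.3 -0.8]
```

```bash
python3 -m jog '[[0,0,0,-0.001,0],[0,0,0,0,0]]' >/dev/null;  python3 tl.py; python3 -m jog '[[10,0,0,0,0],[20,0,0,0,0],[40,0,0,0,0],[60,0,0,0,0],[75,0,0,0,0],[75,0,0,0,0],[75,0,0,0,0]]' >/dev/null;  python3 tl.py; python3 -m jog '[[80,0,0,0.01,0],[85,0,0,0.02,0],[85,0,0,0.03,0],[85,0,-0.01,0.03,0],[85,0,-0.02,0.03,0],[85,0,-0.02,0.02,0],[85,0,-0.01,0.01,0],[85,0,0,0,0],[85,0,0,0,0]]' >/dev/null;  python3 tl.py
python3 -c "
from g import *
s=snap('wrist','w18');t=s['img']
cv2.imwrite('pics/c19.png',cv2.resize(t[0:300,240:400],None,fx=4,fy=2,interpolation=cv2.INTER_CUBIC))
s=snap('scene','scene1');t=s['img']
cv2.imwrite('pics/c20.png',cv2.resize(t[260:380,140:290],None,fx=5,fy=5,interpolation=cv2.INTER_CUBIC))"
```

```text
t 39.12 pos [0.6269 0.2283 0.0774] tilt xy deg [0.25 2.67] jaw yaw 1.89 elev 0.34 z-elev -2.66 w 0.0448 F [-0.3  0.2 -0.5]
t 39.70 pos [0.6278 0.2288 0.0789] tilt xy deg [0.39 2.72] jaw yaw 1.90 elev 0.48 z-elev -2.71 w 0.0683 F [0.6 0.2 0.6]
t 40.45 pos [0.6251 0.1688 0.2392] tilt xy deg [0.39 2.77] jaw yaw 2.13 elev 0.49 z-elev -2.75 w 0.0782 F [-0.3  0.2 -0.3]
```

View pics/c19.png

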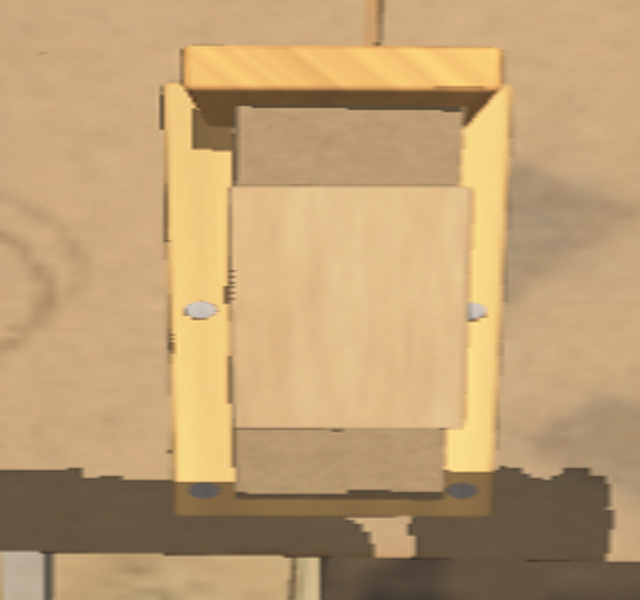

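View pics/c20.png

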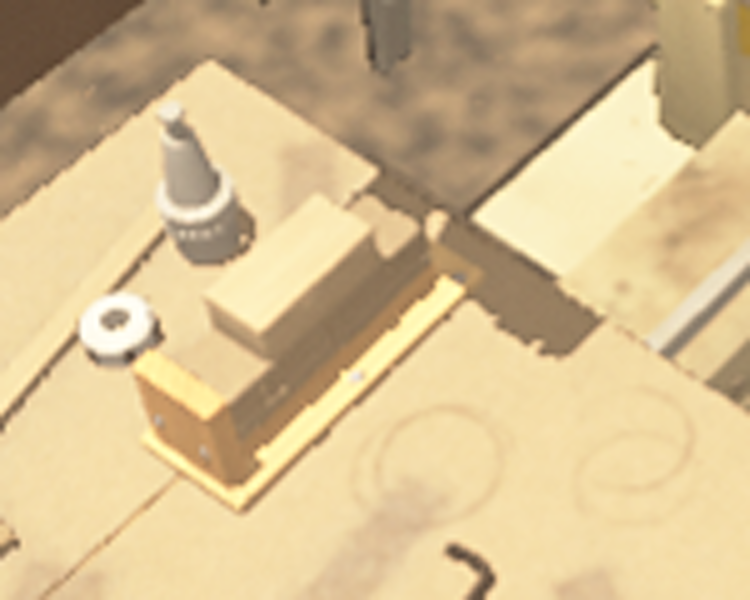

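```bash
python3 - <<'E'
from g import *
S=lambda p:np.array(p,float)/[4,2]+[240,0]
print('block',bed(plane('w18',S([(234,186),(470,186),(465,428),(236,428)]),.096)))
print('c',bed(plane('w18',S([(236,107),(465,109),(443,493),(237,492)]),.064)))
E
python3 -m jog '[[85,0,-0.02,0,0],[85,0,-0.03,-0.005,0],[85,0,-0.035,-0.01,0],[85,0,-0.035,-0.01,0],[85,0,-0.03,-0.01,0],[85,0,-0.02,-0.005,0],[85,0,-0.01,0,0],[85,0,0,0,0],[85,0,0,0,0]]' >/dev/null;  python3 tl.py
python3 -c "
from g import *
s=snap('wrist','w19');t=s['img']
cv2.imwrite('pics/c21.png',cv2.resize(t[0:240,220:420],None,fx=4,fy=2.5,interpolation=cv2.INTER_CUBIC))"
```

```text
block [[-19.403   46.0771]
 [ 23.6011  46.3165]
 [ 24.5172 -42.9735]
 [-19.6586 -43.0953]]
c [[-20.2868  79.8737]
 [ 24.905   79.4157]
 [ 23.3343 -76.499 ]
 [-21.1509 -76.1425]]
t 41.30 pos [ 0.615  -0.0026  0.1824] tilt xy deg [-1.09  3.32] jaw yaw 3.42 elev -0.89 z-elev -3.38 w 0.0777 F [-1.  -0.2  0.8]
```

View pics/w19.png

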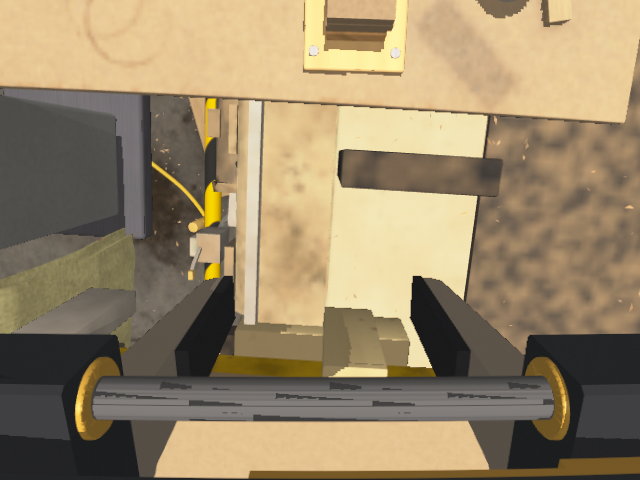

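View pics/c21.png

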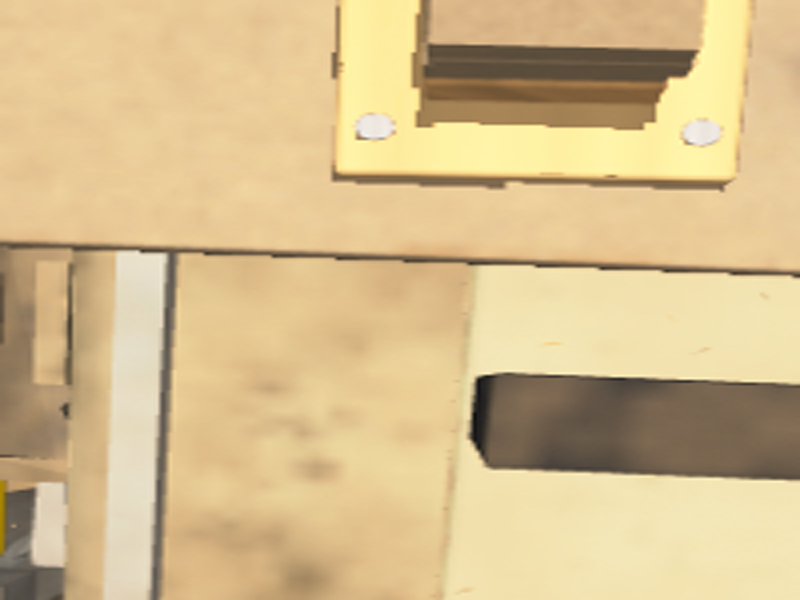

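```bash
python3 -c "
import cv2
t=cv2.imread('pics/w19.png')
cv2.imwrite('pics/c22.png',cv2.convertScaleAbs(cv2.resize(t[10:60,310:410],None,fx=8,fy=10,interpolation=cv2.INTER_NEAREST),alpha=1.6,beta=20))"
```

```text
(no output)
```

View pics/c22.png

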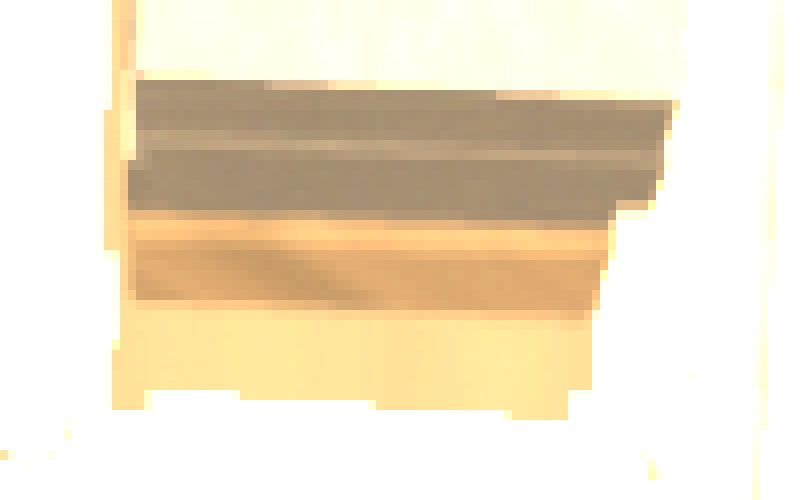

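```bash
python3 - <<'E'
from g import *
S=lambda p:np.array(p,float)/[8,10]+[309.5,9.5]
print('c',bed(plane('w19',S([(136,80),(680,100)]),.064)))
print('a ledge front',bed(plane('w19',S([(140,150),(662,172)]),.052)))
print('b',bed(plane('w19',S([(128,212),(610,228)]),.028)))
print('rib end top',bed(plane('w19',S([(130,250),(605,262)]),.028)))
E
```

```text
c [[-21.6614 -78.7987]
 [ 22.8391 -78.8887]]
a ledge front [[-21.3537 -79.737 ]
 [ 23.2212 -80.0075]]
b [[-22.6237 -77.3422]
 [ 21.8633 -77.3243]]
rib end top [[-22.3644 -79.9834]
 [ 21.5254 -79.702 ]]
```

```bash
python3 - <<'E'
from g import *
s=snap('top','top2')
a=cv2.imread('pics/top0.png');b=s['img']
for n,(x,y,w,h) in {'offcut':(330,270,50,32),'key':(130,278,45,18),'nut':(158,186,20,20),'arbor':(180,172,26,28)}.items():
    g=lambda i:cv2.cvtColor(i,cv2.COLOR_BGR2GRAY).astype(np.float32)
    A=g(a)[y:y+h,x:x+w];W=g(b)[y-10:y+h+10,x-10:x+w+10]
    m=cv2.matchTemplate(W,A,cv2.TM_CCOEFF_NORMED);_,v,_,l=cv2.minMaxLoc(m);print(n,'shift px',(l[0]-10,l[1]-10),round(v,2))
E
```

```text
offcut shift px (0, 0) 0.98
key shift px (0, 0) 1.0
nut shift px (0, 0) 1.0
arbor shift px (0, 0) 1.0
```

View pics/top2.png

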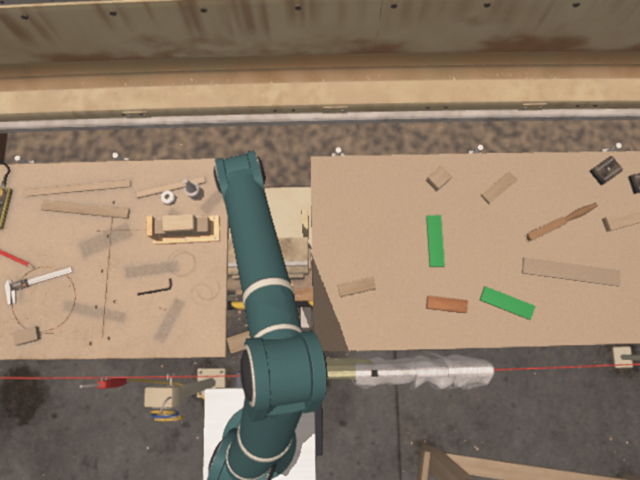

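The pile and block sit on the bed at (183,226), and none of the bystanders has moved. Handing in.

```bash
python3 -c "
from h import *
print(r.finish_job())"
```

```text
the job is handed in; nothing more can be done
None
```

The blank is laid up and the job was handed in at about 41 s of the 72 s allowed. No verdict was reported.

**What I did:** I stacked slat_b, then slat_a, then slat_c on the rib against the stop. The pressing block went on top, in the middle of their length.

**Last checks:** The positions below are in the bed frame. They are from my own wrist-camera measurements and good to about 2 mm.

| Piece | x (mm) | y (mm) |
|---|---|---|
| slat_b (bottom) | −0.4 | +2.6 |
| slat_a (middle) | +0.9 | +0.1 |
| slat_c (top) | +0.6 | +1.2 |
| press_block | +2 | +1.5 |

- **Tolerances:** Every piece measures within its limits. The slat centres are at most about 3 mm apart, and the yaw errors I could measure were all under about 1°.
- **Bystanders:** The offcut, hex key, tool holder and collet nut showed no shift between the first and last overhead pictures. The gripper was clear of everything.

**What disagreed:**
- **Fixed cameras:** The scene and overhead cameras differed by 7–8 mm in y, so I relied on the wrist camera instead.
- **slat_a end:** Readings of slat_a's end against the stop ran from 2 to 4 mm short, from different views.
- **slat_b:** The last reading of slat_b, +2.6 mm, is 0.6 mm past butting on the stop, which is within measurement error.
- **Tool tilt:** The tool built up as much as 6° of tilt, so I let go of slat_a once, straightened the tool and gripped it again. It still had about 5° of tilt when slat_a was set down, which left slat_a about 1 mm off slat_b sideways.

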